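Set up the engraving fixture and touch off a batch of blanks

TASK

Set up the engraving fixture for this batch (left and right are the robot's): first slide the transport lock on its front edge fully left to the end stop, then swing the support leg on its left side out until it seats at its end, then lay every brass blank flat in the rimmed bed. Next take the stylus from its forked stand, touch its tip gently on the ringed centre mark of each blank in the bed, one after another from the smallest to the largest, staying on each mark for a moment, and hang it back upright by its collar in the fork. Last, slide the feed selector at the fixture's right end fully away from the robot to its end stop, and leave the other things on the table undisturbed.

Things in the scene. Friction and masses are not known exactly. Their poses are not given: they have to be found in the camera images.
- fixture: Grey engraving fixture, fixed to the table; base 200 (x) x 270 (y) x 34 mm high, with a 60 mm wide ledge along its right end (-y, to y = -192 mm). Origin: centre of the base's underside, x away from the robot, y to the left, z up. Along its front edge (x = -63 mm) runs the transport lock's track, on the right ledge (y = -162 mm) the feed selector's track.
- bed_in (a point): Centre of the bed's white floor, 40 mm above the table; axes as the fixture's. The bed is 110 mm in x and 250 mm in y inside its rim; the rim is 6 mm thick and stands 8 mm above the floor.
- lock (a joint): Transport lock: m travelled along the fixture's +y (to the left); 0 at its right end, 0.09 at the left end stop. Stays where it is left; about 1.5 N moves it.
- lock_top (a point): Centre of the top of the transport lock's black grip (28 mm across its track, 20 mm along it, 40 mm tall, top 88 mm above the table, on a steel track 40 mm wide whose top is 48 mm above the table). Moves with it.
- feed (a joint): Feed selector: m travelled along the fixture's +x (away from the robot); 0 at the near end, 0.07 at the far end stop. Stays where it is left; about 1.5 N moves it.
- feed_top (a point): Centre of the top of the feed selector's black grip, the same grip as the lock's, turned by 90 degrees. Moves with it.
- leg (a joint): Support leg: angle in rad; 0 folded, pointing to the fixture's -x along its left side; grows as its free end swings to the left, 1.571 at its end, pointing to +y. It turns about a vertical pin and stays where it is left.
- leg_hinge (a point): Point on the vertical axis of the leg's pin, 15 mm above the table, at the fixture's left side.
- leg_knob (a point): Centre of the top of the upright black knob at the leg's free end, 110 mm from the pin, 89 mm above the table. The knob is 18 mm in diameter and 50 mm tall above the leg's flat bar (18 mm wide, top 29 mm above the table).
- seat (a point): Seat in the fork: mid-way between the prongs, at the height of their tops, 75 mm above the table. The stand is fixed to the table: dark base plate 100 x 90 x 10 mm, a column up to the prongs' height at x 30 to 44 mm and two level prongs running to -x, 22 mm apart inside, each 14 mm wide, from x = -30 to 30 mm (axes of the stand, origin here).
- stylus: Loose upright stylus, 117 mm tall, 150 g: 6 mm ball tip, shank 14 mm in diameter, a steel collar 36 mm in diameter from 60 to 68 mm above the tip, above it a square black grip 22 x 22 mm from 68 to 114 mm above the tip. Origin: the lowest point of the tip; z up along the stylus, x and y square to the grip's faces. It hangs in the fork with the collar on the prongs.
- blank1: Loose round brass blank, 28 mm in diameter, 14 mm thick, one of two to four that are present. Origin: the centre mark on its top, a dot ringed by a dark circle 14 mm in diameter.
- blank2: Loose round brass blank, 36 mm in diameter, 14 mm thick, one of two to four that are present. Origin: the centre mark on its top, a dot ringed by a dark circle 14 mm in diameter.
- blank3: Loose round brass blank, 44 mm in diameter, 14 mm thick, one of two to four that are present. Origin: the centre mark on its top, a dot ringed by a dark circle 14 mm in diameter.
- blank4: Loose round brass blank, 52 mm in diameter, 14 mm thick, one of two to four that are present. Origin: the centre mark on its top, a dot ringed by a dark circle 14 mm in diameter.
- tin: Bystander, to be left alone: flat tin of polish, 64 mm in diameter, 45 mm tall, on the table.
- brush: Bystander, to be left alone: brush lying on the table.
- driver: Bystander, to be left alone: screwdriver lying on the table.
- jar: Bystander, to be left alone: jar, 60 mm in diameter and height on the table.
- mug: Bystander, to be left alone: white mug, 80 mm in diameter, 90 mm tall on the table.
- vee: Bystander, to be left alone: small steel vee block, 50 x 35 x 34 mm on the table.
Not all that is in view belongs to the job. Leave any green or white look-alike of the blank1 alone.

How it is judged:
By the outcome, as a careful person would: the job done as asked, in the order asked, and still so for the second after the job is handed in, with the robot touching nothing.
Of blank1, blank2, blank3, blank4 only 2 to 4 are there at a start; the rules pass over those that are not, and their reading is None.
At some moment in a run one of blank1, blank2, blank3, blank4 may be knocked a few centimetres aside while the robot is not near it.
It also fails if it takes over 210 s, if anything falls off the work surface, if the arm or the gripper's body presses on something with over 40 N, if the wrist force passes 120 N, or if a joint passes its speed limit or range.

ROBOT

A 7-joint arm with a two-finger parallel gripper is mounted at the origin on the work surface. World frame = base frame: x ahead of the robot, y to its left, z up, the work surface at z = 0. Lengths are in mm, angles in rad, forces in N, time in s.
With the tool pointing down it reaches from about 400 to 875 mm from the base axis. Payload 4.4 kg.
Tool frame: the origin (TCP) lies on the centre line of the jaws, within the pads' length; the fingertips stand ctrl.nose_length ahead of it and the grasp point (between the pads) lies 6 mm ahead of it (ctrl.nose_length is the distance from the TCP to the fingertips, in mm); z points along the fingers, y is the direction in which the jaws open and shut (so a half turn about z gives the same grasp; the last joint's range is limited). The gripper opens to 85 mm and grips with 20 to 120 N. Pads are 22 mm wide; open, the fingers measure 114 mm over their backs; the gripper's body (76 mm by 85 mm) begins 54 mm behind the grasp point. The pads swing forward as they close: fully open they stand 13 mm farther back than shut.
Start: joints at [-1.294, 0.628, 0.038, 1.517, -0.027, 0.996, -0.02], TCP at [218.458, 612.204, 225.313] pointing down, gripper open.
Joint ranges: [-3.06, 3.06], [-0.37, 2.12], [-1.25, 1.32], [0.18, 2.47], [-1.1, 4.24], [0.23, 1.98], [-2.94, 2.94]. Speed limits (rad/s): [2.57, 2.57, 3.14, 3.14, 3.14, 3.14, 3.14].

INTERFACE

Orientations are given as [roll, pitch, yaw] about the fixed x, y, z axes, in that order (R = Rz(yaw) Ry(pitch) Rx(roll)).
In Python, from cell import ctrl, vision gives the robot as it stands. The module is installed in compiled form; this text tells all that it offers.
- The arm moves only by the shell command python3 -m inch 'ROWS'. ROWS is a JSON object of lists of equal length, an entry for each row: "travel": the shift along the tool's x, y, z in cm, a list of three; "twist": the turn about the tool's z in degrees; "fingers": the finger opening in cm, from 0 to 8.54. A call has exactly 10 rows; each row is the pose to reach, as a shift and turn from the pose commanded when the call began, along the tool's axes at that moment; what a row does not reach only later rows make up. A row lasts 1/12 s, in which the tool goes at most 41.7 mm and 7.16 degrees, less where a joint would pass 70% of its speed; a pose out of reach is approached as far as the arm can. A call with a gripper value outside its range is refused whole. The fingers move at their own pace and stop on an object; the grip force is fixed at half the most. Time passes only in rows, so rows that repeat a pose let the fingers close, or fill a call up. It gives the time, the measured TCP pose, the force and the opening at its end, in the units of the state.
- ctrl.read_state(): the state, without advancing time (a new reading comes with each control period).
- vision.get_image(name): name is "side" or "top"; returns a dict with "frame" (400x640x3 uint8, red, green, blue), "fx", "fy", "cx", "cy" (pixels), "position" and "orientation" of the camera in the world. Camera axes: x right, y down, z forward; pixel columns grow to the right and rows downward; lengths in mm; the calibration is good to about 2 mm. A picture is of the moment at which its call begins. There is no depth.
- ctrl.finish_job(): hands the job in, once; it reports no verdict.
The state is a dict: "clock": time; "qpos": joint angles; "qd": joint speeds; "tau": joint torques, N m; "eef_pos": TCP position; "tool_rot": TCP orientation; "force": force on the tool from outside, world axes, zero at the start; "torque": the same for the moment, N m; "width": finger opening in mm.
Only numpy, scipy, OpenCV 4.12 (cv2) and the standard library are available. Lean on these libraries where they do the work, as an engineer would, in place of code of your own. Each camera call takes 0.05 s, during which the arm holds its last target.

## Working session

There is one attempt and no reset: what is moved stays moved. The work goes in short steps, Python scripts to look and compute and a shell command to move; the robot and the scene stay as the last step left them, time stands still between calls to the robot, and variables do not carry over. Pictures are saved under pics/ and viewed, and the job is handed in when it is done.

```bash
mkdir -p pics; ls; python3 - <<'E'
from cell import ctrl, vision
import cv2
print(ctrl.read_state()); print(ctrl.nose_length)
for n in("side","top"):
    d=vision.get_image(n); cv2.imwrite(f"pics/{n}0.png",d["frame"][:,:,::-1]); print({k:v for k,v in d.items() if k!="frame"})
E
```

```text
pics
{'clock': 0.0, 'qpos': array([-1.29380177,  0.62934511,  0.03844049,  1.51836534, -0.02701588,
        0.99627154, -0.01998624]), 'qd': array([-1.46225656e-03,  2.76373444e-03,  7.89023392e-05, -1.32809001e-03,
        9.38784738e-04,  4.41327633e-05, -8.10920924e-05]), 'tau': array([-7.54182065e-05, -5.63405299e+01,  1.22660749e+00, -1.93441916e+01,
        1.12560054e-02,  1.02124279e-02,  2.61059296e-05]), 'eef_pos': array([218.23528576, 611.60466719, 224.39056405]), 'tool_rot': array([-3.13972116e+00,  1.02591192e-05,  2.79880447e+00]), 'force': array([ 0.00503829, -0.55262478,  0.40278375]), 'torque': array([0.06681047, 0.03115864, 0.0362041 ]), 'width': 85.43479845348611}
25.0
{'fx': 421.0582879520871, 'fy': 421.0582879520871, 'cx': 324.94035939877483, 'cy': 198.84551629323693, 'position': array([ 330.07249042, -725.32236994,  777.23268662]), 'orientation': array([-2.29811453, -0.010274  , -0.22540432])}
{'fx': 364.73038993454804, 'fy': 364.73038993454804, 'cx': 318.43184675090833, 'cy': 199.82530363688466, 'position': array([ 280.57702668,   -4.76346294, 1091.87797355]), 'orientation': array([-2.92964303,  0.00741122, -1.48374061])}
```

View pics/side0.png

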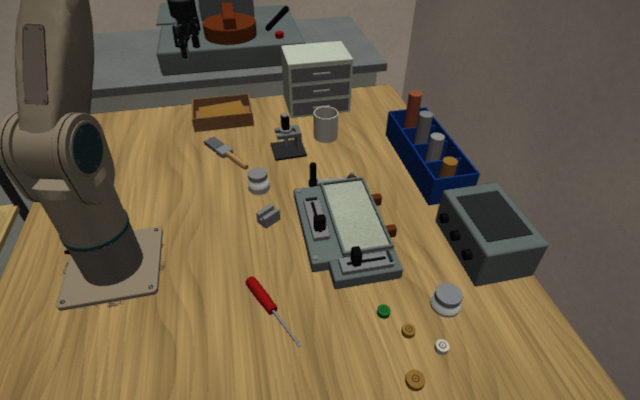

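View pics/top0.png

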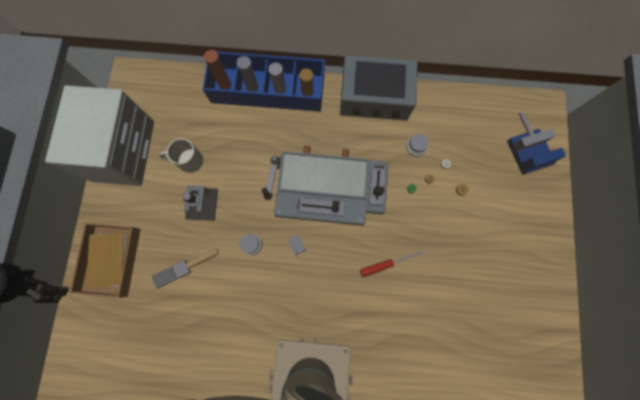

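```bash
cat > h.py <<'E'
import numpy as np, cv2
from scipy.spatial.transform import Rotation as R
from cell import ctrl, vision
def grab(n): return vision.get_image(n)
def ray(d,u,v):
    M=R.from_euler('xyz',d['orientation']).as_matrix()
    r=M@np.array([(u-d['cx'])/d['fx'],(v-d['cy'])/d['fy'],1.]); return np.array(d['position']),r/np.linalg.norm(r)
def plane(d,u,v,z):
    o,r=ray(d,u,v); return o+r*(z-o[2])/r[2]
def tri(d1,p1,d2,p2):
    o1,r1=ray(d1,*p1);o2,r2=ray(d2,*p2)
    A=np.stack([r1,-r2],1); s=np.linalg.lstsq(A,o2-o1,rcond=None)[0]
    a=o1+s[0]*r1;b=o2+s[1]*r2; return (a+b)/2,np.linalg.norm(a-b)
def proj(d,p):
    M=R.from_euler('xyz',d['orientation']).as_matrix(); c=M.T@(np.array(p,float)-d['position'])
    return np.array([d['fx']*c[0]/c[2]+d['cx'],d['fy']*c[1]/c[2]+d['cy']])
def crop(d,u0,v0,u1,v1,k,name):
    im=d['frame'][v0:v1,u0:u1,::-1]; im=cv2.resize(im,None,fx=k,fy=k,interpolation=cv2.INTER_CUBIC); cv2.imwrite(f'pics/{name}.png',im)
E
python3 - <<'E'
from h import *
s=grab('side');t=grab('top')
crop(s,280,140,480,290,4,'s1');crop(s,360,260,480,400,4,'s2')
crop(t,255,140,395,230,5,'t1');crop(t,380,120,480,210,6,'t2')
crop(s,180,90,320,220,4,'s3'); crop(t,150,130,270,240,5,'t3')
E
```

```text
(no output)
```

View pics/s1.png

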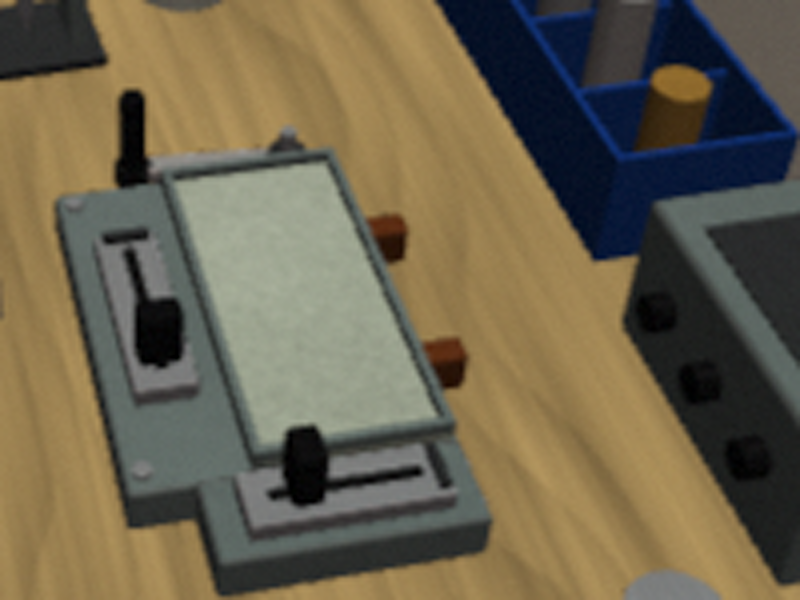

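View pics/t1.png

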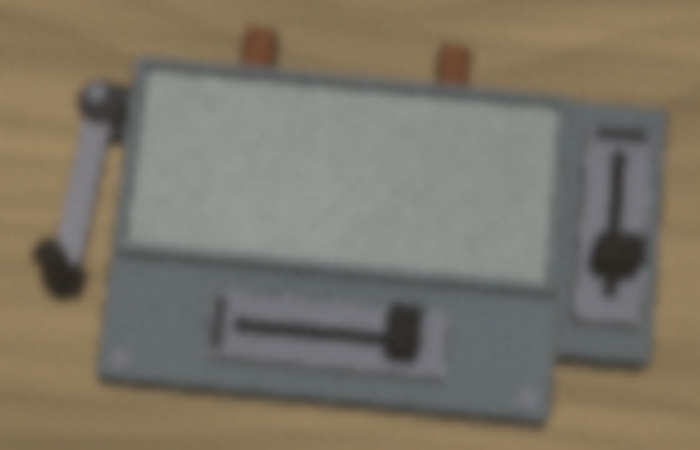

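View pics/s2.png

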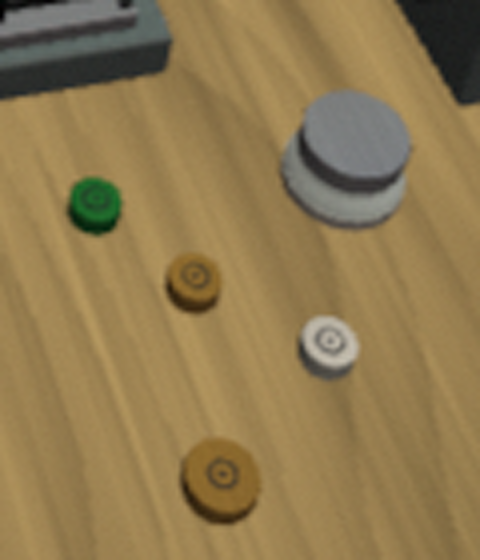

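View pics/t2.png

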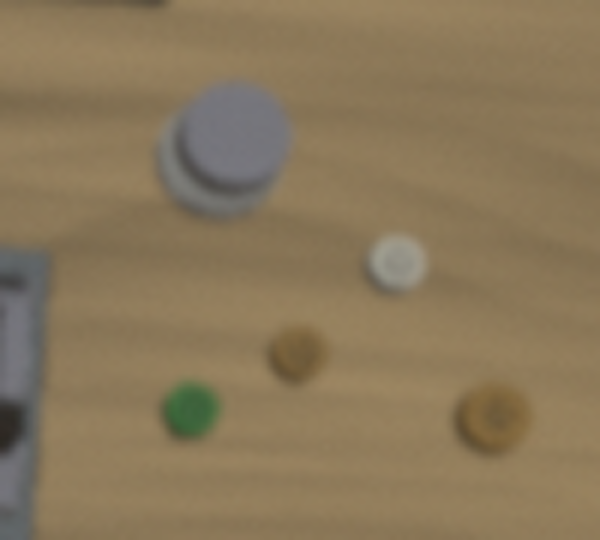

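View pics/s3.png

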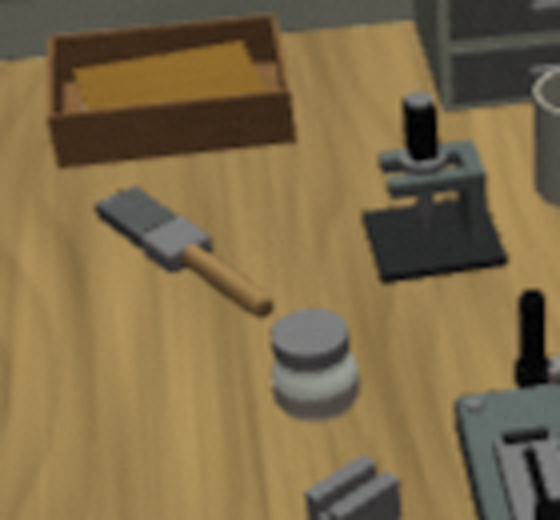

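View pics/t3.png

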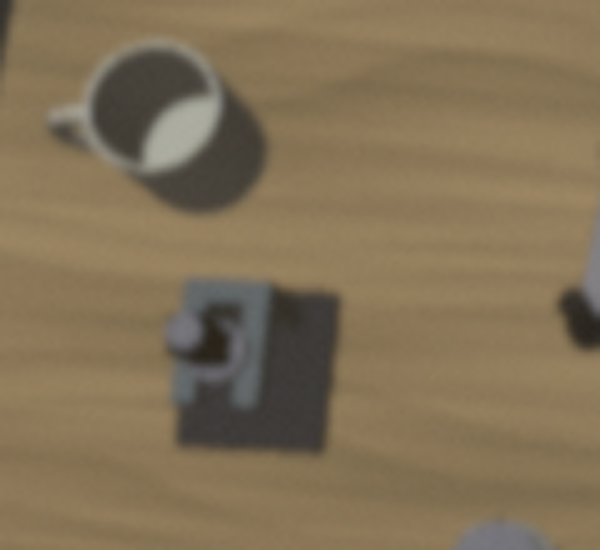

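```bash
python3 - <<'E'
from h import *
s=grab('side');t=grab('top')
np.savez('img0.npz',s=s['frame'],t=t['frame'])
def mask(d,f,box):
    im=d['frame'].astype(int);m=f(im[...,0],im[...,1],im[...,2]).astype(np.uint8)
    z=np.zeros_like(m);u0,v0,u1,v1=box;z[v0:v1,u0:u1]=m[v0:v1,u0:u1];return z
def big(m):
    n,l,st,c=cv2.connectedComponentsWithStats(m);i=1+np.argmax(st[1:,4]);return (l==i).astype(np.uint8),c[i],st[i]
t_=t['frame'];print('bed px',t_[177,323],t_[157,323],'top',t_[208,300], 'side',s['frame'][215,355])
for n,d,box in(('top',t,(260,140,375,205)),('side',s,(310,175,400,255))):
    m,c,st=big(mask(d,lambda r,g,b:(g>b+1)&(g>=r-6)&(g>118),box));print(n,c,st)
    cn=max(cv2.findContours(m,0,2)[0],key=cv2.contourArea)[:,0]
    for z in(40,):
        P=np.array([plane(d,u,v,z)[:2] for u,v in cn],np.float32); r=cv2.minAreaRect(P);print(z,r)
# brass
for n,d,box in(('top',t,(420,170,475,200)),('side',s,(395,315,435,395))):
    hsv=cv2.cvtColor(d['frame'],cv2.COLOR_RGB2HSV)
    print(n,hsv[180,429] if n=='top' else hsv[330,409],hsv[200,440] if n=='top' else hsv[350,400])
E
```

```text
bed px [143 148 142] [103 107 104] top [110 110 116] side [162 169 149]
top [323.46412633 174.98008926] [ 281  154   86   43 2913]
40 ((582.886474609375, 14.782470703125), (250.19830322265625, 109.21333312988281), 89.13680267333984)
side [354.50122936 215.70776256] [ 323  181   66   71 2847]
40 ((581.5918579101562, 14.121772766113281), (245.2351837158203, 109.23963165283203), 89.17402648925781)
top [ 19 121 112] [ 19  95 143]
side [ 19 173 137] [ 20 121 165]
```

```bash
python3 - <<'E'
from h import *
s=grab('side');t=grab('top')
def view(d,u0,v0,u1,v1):
    k=12
    im=d['frame'][v0:v1,u0:u1,::-1]; im=cv2.resize(im,None,fx=k,fy=k,interpolation=cv2.INTER_CUBIC)
    for i in range(0,u1-u0,5): cv2.putText(im,str(u0+i),(i*k,10),0,.35,(255,255,0),1);cv2.line(im,(i*k+k//2,0),(i*k+k//2,im.shape[0]),(255,255,0),1) if i%5==0 else 0
    for i in range(0,v1-v0,5): cv2.putText(im,str(v0+i),(0,i*k+k//2),0,.35,(0,255,255),1);cv2.line(im,(0,i*k+k//2),(im.shape[1],i*k+k//2),(0,255,255),1)
    return im
def put(name,a,b):
    h=max(a.shape[0],b.shape[0]);o=np.zeros((h,a.shape[1]+b.shape[1],3),np.uint8);o[:a.shape[0],:a.shape[1]]=a;o[:b.shape[0],a.shape[1]:]=b;cv2.imwrite(f'pics/{name}.png',o);print(o.shape)
put('g_lock',view(t,320,195,350,220),view(s,305,205,335,235))
put('g_feed',view(t,365,160,392,206),view(s,340,240,367,274))
put('g_leg',view(t,258,152,285,202),view(s,305,160,332,195))
put('g_leg2',view(s,300,160,360,200),view(s,300,160,302,162))
put('g_sty',view(t,180,180,220,222),view(s,270,108,310,160)[:, :320*1])
put('g_bl',view(t,420,170,472,200)[:, :], view(s,400,320,405,330))
put('g_bl2',view(s,395,318,430,392)[:600],view(s,0,0,2,2))
E
```

```text
(360, 720, 3)
(552, 648, 3)
(600, 648, 3)
(480, 744, 3)
(624, 800, 3)
(360, 684, 3)
(600, 444, 3)
```

View pics/g_lock.png

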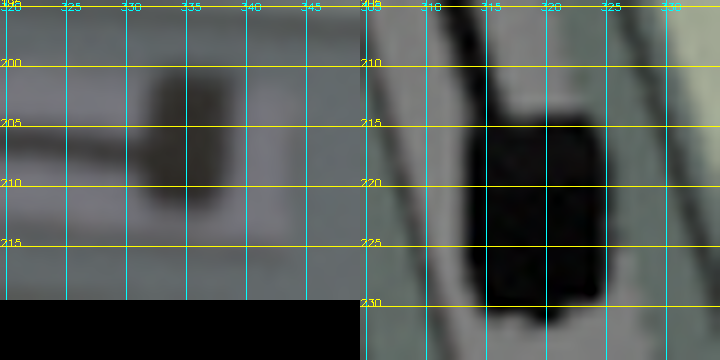

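View pics/g_feed.png

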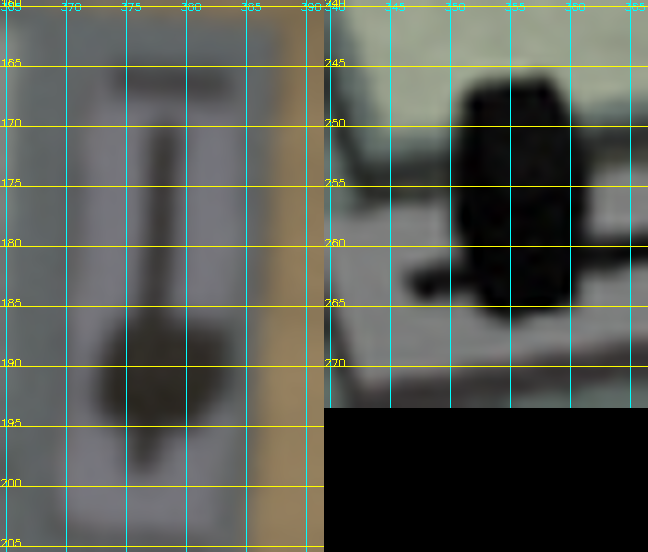

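View pics/g_leg.png

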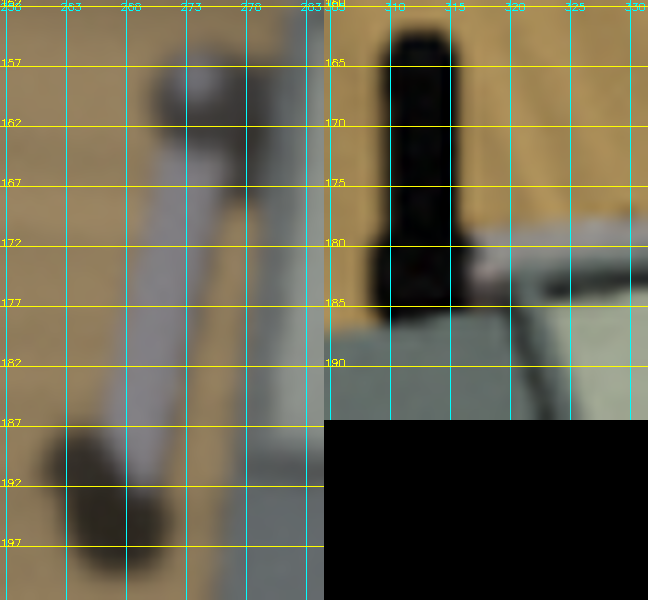

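View pics/g_leg2.png

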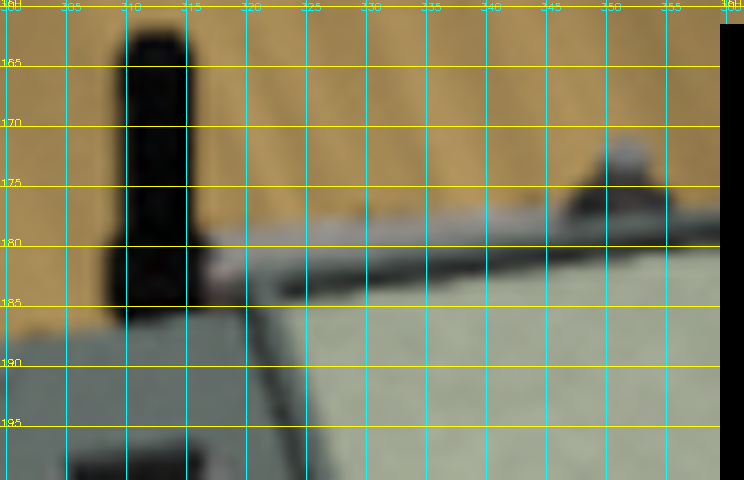

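```bash
python3 -c "
import cv2
a=cv2.imread('pics/g_sty.png');cv2.imwrite('pics/g_sty2.png',a[:600])"
```

```text
(no output)
```

View pics/g_sty2.png

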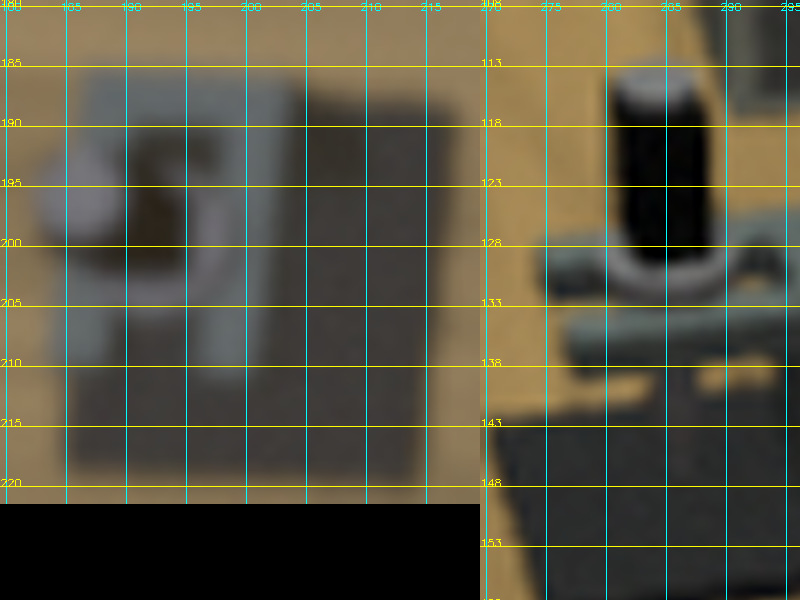

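View pics/g_bl.png

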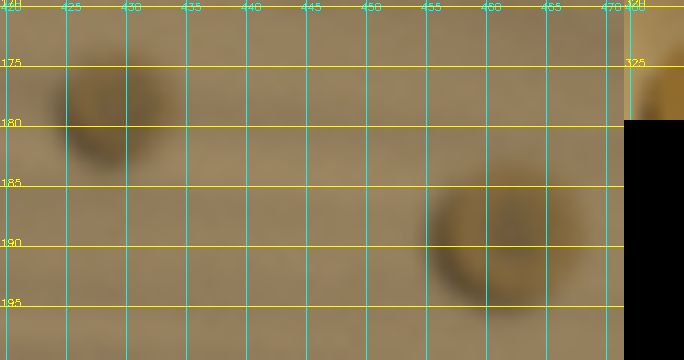

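View pics/g_bl2.png

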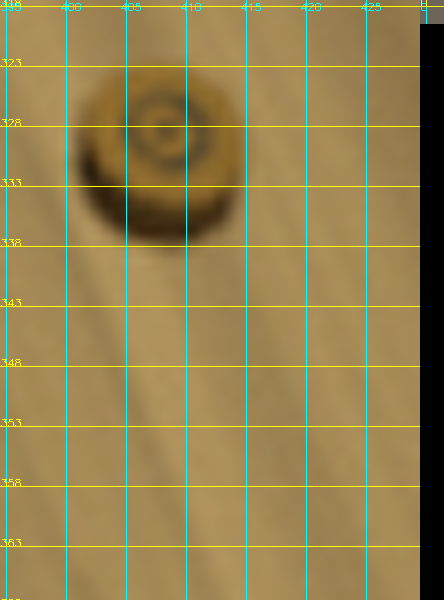

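```bash
python3 - <<'E'
from h import *
s=grab('side');t=grab('top')
for n,a,b in(('lock',(335,205.2),(319.3,217.5)),('feed',(379,189.8),(355.8,249)),('knob',(264.5,190),(313,164)),('hinge',(273.7,158.3),(351.7,172)),('sty top',(186.2,195.8),(284.5,114.8)),
 ):
    print(n,*tri(t,a,s,b))
for z in(75,117+15):print(z,plane(t,186.2,195.8,z))
# prong tips front mid, col back corners at 75
for p in((186,209.5),(198,210.8),(187,186),(202.5,187),(204,186)):print('stand',plane(t,*p,75))
for p in((185,218),(213.5,219),(217,188)):print('base',plane(t,*p,10))
for p in((275.4,215.6),(364.4,224)):print('front',plane(t,*p,34))
for n,a,b in(('b1',(429,178),(408.2,328.5)),):print(n,*tri(t,a,s,b))
def brass(d,box):
    hsv=cv2.cvtColor(d['frame'],cv2.COLOR_RGB2HSV);m=((hsv[...,1]>(110 if d is t else 150))&(hsv[...,0]<26)).astype(np.uint8);z=np.zeros_like(m);u0,v0,u1,v1=box;z[v0:v1,u0:u1]=m[v0:v1,u0:u1]
    n,l,st,c=cv2.connectedComponentsWithStats(z)
    for i in range(1,n):
        if st[i,4]>30: print(st[i],c[i],plane(d,*c[i],14), 'ext',plane(d,st[i][0]-.5,c[i][1],14)-plane(d,st[i][0]+st[i][2]-.5,c[i][1],14))
brass(t,(415,165,480,205));brass(s,(390,315,440,398))
E
```

```text
lock [484.54803589 -26.36140029  81.05232798] 1.1641575772480048
feed [ 538.64767285 -146.68273454   88.5660012 ] 0.2673351449484844
knob [510.94366549 176.71457032  85.44543933] 0.21246865040564128
hinge [619.75301486 167.65719808  46.78945234] 0.06065674042675276
sty top [466.78357309 379.85622201 126.67080607] 1.0492364040599695
75 [477.31474512 400.4804171   75.        ]
132 [466.28682413 377.76490771 132.        ]
stand [437.73511896 394.53206047  75.        ]
stand [436.9426912  359.86201581  75.        ]
stand [506.18540714 402.90248053  75.        ]
stand [507.05366495 357.80658483  75.        ]
stand [510.36496889 353.94492411  75.        ]
base [421.76706405 418.81428371  10.        ]
base [426.12330246 332.70120019  10.        ]
base [522.19121673 336.14977144  10.        ]
front [448.57399071 144.86012439  34.        ]
front [ 446.14992394 -117.29612375   34.        ]
b1 [ 609.25796713 -309.1886602     6.97088348] 1.1759241854655507
[425 175  10   8  64] [429.53125 178.46875] [ 606.38882285 -308.95393437   14.        ] ext [-2.58720692 30.36398192  0.        ]
[456 184  13  12 120] [462.075      189.20833333] [ 580.95067161 -407.85873244   14.        ] ext [-3.34660809 39.16871888  0.        ]
[402 323  13  15 144] [407.72916667 330.46527778] [ 603.52636928 -317.0221917    14.        ] ext [-25.72172281   5.7313234    0.        ]
[406 370  19  21 275] [414.66545455 380.20363636] [ 578.58666244 -415.91669117   14.        ] ext [-34.21844819   7.67376082   0.        ]
```

```bash
python3 - <<'E'
from h import *
s=grab('side');crop(s,395,315,435,393,7,'bl3')
crop(s,395,365,435,395,14,'bl4')
E
```

```text
(no output)
```

View pics/bl4.png

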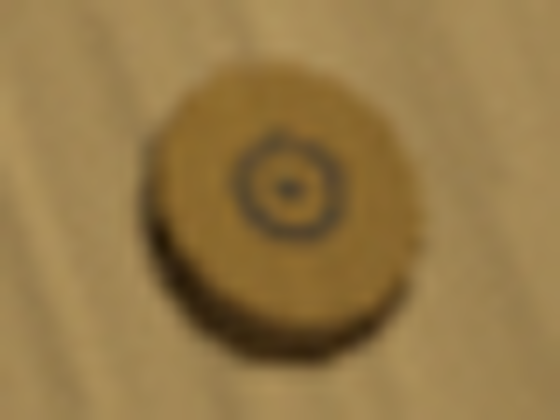

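Before the first reach, these are the things that could be mistaken for each other:
- **Black grips (top view):** (335,205) on the front track is the lock. (379,190) on the right ledge is the feed selector. (265,190) is the leg knob.
- **Round pieces (side view):** brass at (408,328) and (415,378) are the blanks, about 28 and 36 mm. Green at (383,311) and white at (442,346) are the decoys.

The crops s1, t1 and s2 confirm the lock, because its track lies along the front edge, and they show two brass blanks.

```bash
cat > to.py <<'E'
import sys
from h import *
def wrap(a): return (a+180)%360-180
def st():
    s=ctrl.read_state();print('clk %.2f pos %s rpy %s F %s w %.1f q7 %.2f'%(s['clock'],np.round(s['eef_pos'],1),np.round(np.degrees(s['tool_rot']),1),np.round(s['force'],1),s['width'],s['qpos'][6]));return s
if __name__=='__main__':
    s=st(); x,y,z=map(float,sys.argv[1:4]); yaw=np.degrees(s['tool_rot'][2]); M=R.from_euler('xyz',s['tool_rot']).as_matrix()
    d=M.T@(np.array([x,y,z])-s['eef_pos']); print('travel cm',np.round(d/10,2),'dist',round(np.linalg.norm(d)/10,1), 'twist', round(wrap(yaw-float(sys.argv[4])),1) if len(sys.argv)>4 else '')
E
python3 to.py 484.5 -26.4 150 179.1
python3 - <<'E'
from h import *
s=grab('side')
print(plane(s,415.25,377.96,14),plane(s,408.2,328.5,14))
E
```

```text
clk 0.55 pos [218.5 612.2 225.3] rpy [180.   -0.  160.4] F [-0.8 -0.4 -0.4] w 85.6 q7 -0.02
travel cm [-46.52 -51.2    7.53] dist 69.6 twist -18.7
[ 581.23799988 -412.20214918   14.        ] [ 606.09246543 -313.04359351   14.        ]
```

```bash
python3 -m inch '{"travel":[[-1,-1,0],[-3,-3.3,0],[-5.5,-6,0],[-8,-8.8,0],[-10.5,-11.6,0],[-13,-14.3,0],[-15.5,-17,0],[-18,-19.8,0],[-20.5,-22.5,0],[-23,-25.3,0]],"twist":[0,-2,-4,-6,-8,-10,-12,-14,-16,-18.7],"fingers":[8,7,6,5,5,5,5,5,5,5]}'; python3 to.py 484.5 -26.4 130 179.1
```

```text
clock: 1.43
eef_pos: [350.6, 295.2, 225.6]
tool_rot: [3.141, 0.001, 3.127]
force: [-0.5, 0.4, -1.2]
width: 49.8
clk 1.43 pos [350.6 295.2 225.6] rpy [180.    0.  179.2] F [-0.5  0.4 -1.2] w 49.8 q7 0.77
travel cm [-13.84 -31.97   9.55] dist 36.1 twist 0.1
```

```bash
python3 -m inch '{"travel":[[-1.5,-3.5,0],[-3.1,-7.1,0],[-4.7,-10.8,0],[-6.3,-14.5,0],[-7.9,-18.2,0.5],[-9.5,-21.9,1.5],[-11.1,-25.6,3],[-12.5,-29,5],[-13.84,-31.97,7],[-13.84,-31.97,9]],"twist":[0,0,0,0,0,0,0,0,0,0],"fingers":[5,5,5,5,5,5,5,5,5,5]}'; python3 to.py 484.5 -26.4 81 179.1; python3 - <<'E'
from h import *
s=grab('side');t=grab('top');crop(s,250,100,400,250,4,'a1');crop(t,270,130,400,240,5,'a2')
E
```

```text
clock: 2.27
eef_pos: [486.4, -33.5, 134.9]
tool_rot: [-3.137, 0.005, 3.115]
force: [0.8, 0.2, 0.8]
width: 50.3
clk 2.27 pos [486.4 -33.5 134.9] rpy [-179.8    0.3  178.5] F [0.8 0.2 0.8] w 50.3 q7 1.57
travel cm [0.23 0.72 5.39] dist 5.4 twist -0.6
```

View pics/a1.png

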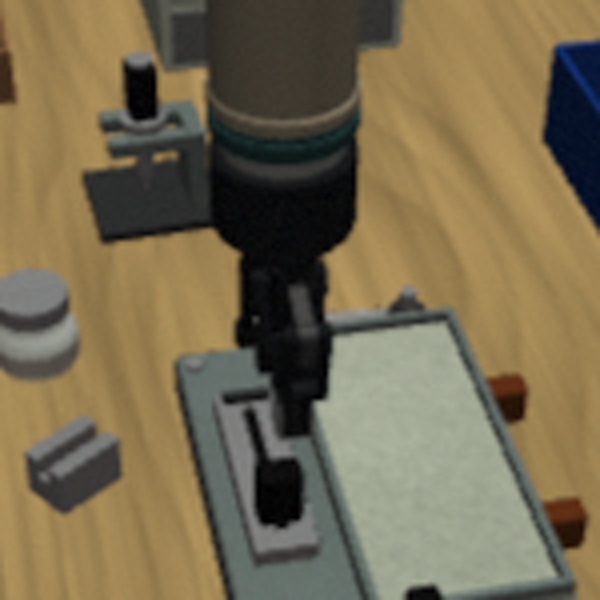

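View pics/a2.png

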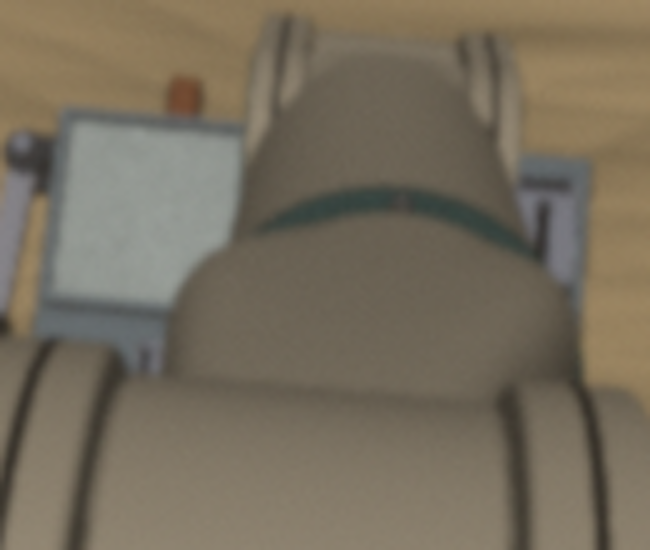

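```bash
python3 to.py 484.5 -26.4 81 179.1; python3 -c "
from h import *
s=grab('side')
for y in(-55,-26,0):
  print(proj(s,(484.5,y,105)),proj(s,(484.5,y,88)))"
```

```text
clk 2.37 pos [481.4 -27.  133. ] rpy [-180.    -0.3  178.8] F [-0.8  0.7  0.1] w 50.2 q7 1.56
travel cm [-0.34  0.07  5.2 ] dist 5.2 twist -0.3
[322.22194655 218.46195435] [322.17789944 223.73405717]
[319.50079159 209.95996512] [319.48864703 215.2169739 ]
[317.15855427 202.64186794] [317.17279465 207.88247917]
```

```bash
python3 -m inch '{"travel":[[0,0,0],[0,0,0.5],[0,0,1.5],[0,0,2.5],[0,0,3.5],[0,0,4.5],[0,0,5],[0,0,5],[0,0,5],[0,0,5]],"twist":[0,0,0,0,0,0,0,0,0,0],"fingers":[5,5,5,5,5,5,5,4,3,3]}'; python3 to.py 484.5 70 81 179.1;python3 - <<'E'
from h import *
s=grab('side');crop(s,270,140,400,250,5,'a3')
E
```

```text
clock: 3.25
eef_pos: [483.5, -25.3, 85.6]
tool_rot: [3.142, 0.001, 3.125]
force: [-0.6, -0.9, 0.5]
width: 30.4
clk 3.25 pos [483.5 -25.3  85.6] rpy [180.    0.  179.1] F [-0.6 -0.9  0.5] w 30.4 q7 1.56
travel cm [0.05 9.53 0.46] dist 9.5 twist -0.0
```

View pics/a3.png

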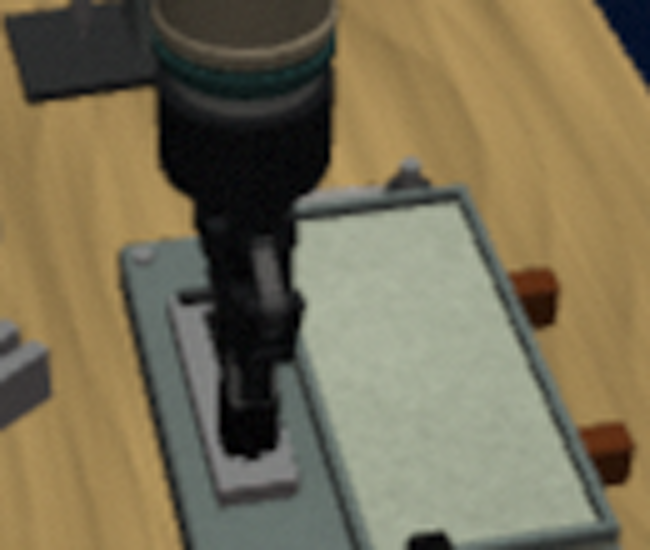

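```bash
python3 -m inch '{"travel":[[0,0.5,0],[0,1.5,0],[0,2.7,0],[0,4,0],[0,5.3,0],[0,6.5,0],[0,7.5,0],[0,8.3,0],[0,8.9,0],[0,9.3,0]],"twist":[0,0,0,0,0,0,0,0,0,0],"fingers":[3,3,3,3,3,3,3,3,3,3]}'
python3 -m inch '{"travel":[[0,0.1,0],[0,0.2,0],[0,0.3,0],[0,0.4,0],[0,0.5,0],[0,0.5,0],[0,0.5,0],[0,0.5,0],[0,0.5,0],[0,0.5,0]],"twist":[0,0,0,0,0,0,0,0,0,0],"fingers":[3,3,3,3,3,3,3,3,3,3]}'
```

```text
clock: 4.13
eef_pos: [484.7, 68.7, 85.3]
tool_rot: [3.141, 0.0, 3.126]
force: [0.7, -0.6, 0.5]
width: 30.1
clock: 4.97
eef_pos: [484.8, 72.6, 85.3]
tool_rot: [-3.142, -0.0, 3.125]
force: [0.2, 0.5, -0.3]
width: 30.3
```

```bash
python3 -m inch '{"travel":[[0,0.1,0],[0,0.2,0],[0,0.3,0],[0,0.4,0],[0,0.4,0],[0,0.4,0],[0,0.4,0],[0,0.4,0],[0,0.4,0],[0,0.4,0]],"twist":[0,0,0,0,0,0,0,0,0,0],"fingers":[3,3,3,3,3,3,3,3,3,3]}';python3 - <<'E'
from h import *
s=grab('side');crop(s,270,140,400,250,5,'a4')
E
```

```text
clock: 5.8
eef_pos: [484.8, 76.6, 85.3]
tool_rot: [-3.142, -0.0, 3.125]
force: [0.2, 0.2, 0.6]
width: 30.1
```

View pics/a4.png

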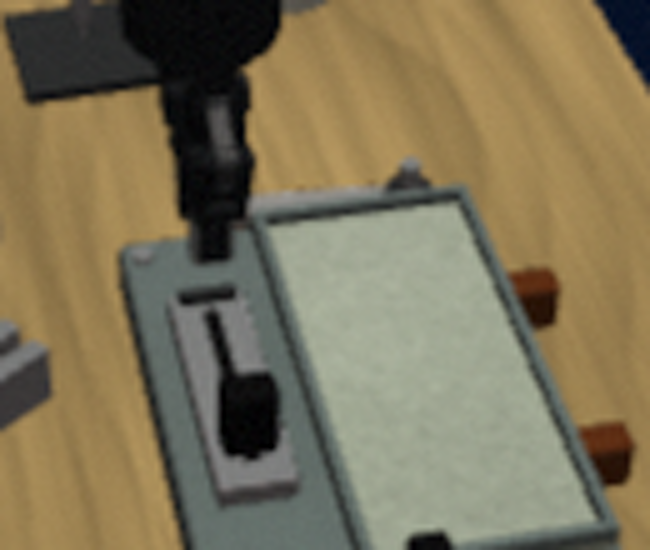

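```bash
python3 - <<'E'
from h import *
s=grab('side');t=grab('top');crop(s,240,60,380,240,4,'a5');crop(t,220,100,400,260,4,'a6')
st=ctrl.read_state();p=st['eef_pos'];print(p, ctrl.nose_length)
for dy in(-15,0,15):
  for dz in (-25,0): print(dy,dz,(proj(s,p+[0,dy,dz])-[240,60])*4)
E
```

```text
[484.81273812  76.62047543  85.28373134] 25.0
-15 -25 [288.97929973 559.0459288 ]
-15 0 [288.59063626 529.39575385]
0 -25 [284.29058911 543.89593938]
0 0 [283.83302231 514.31245141]
15 -25 [279.69503314 529.04694782]
15 0 [279.17138607 499.53343193]
```

View pics/a5.png

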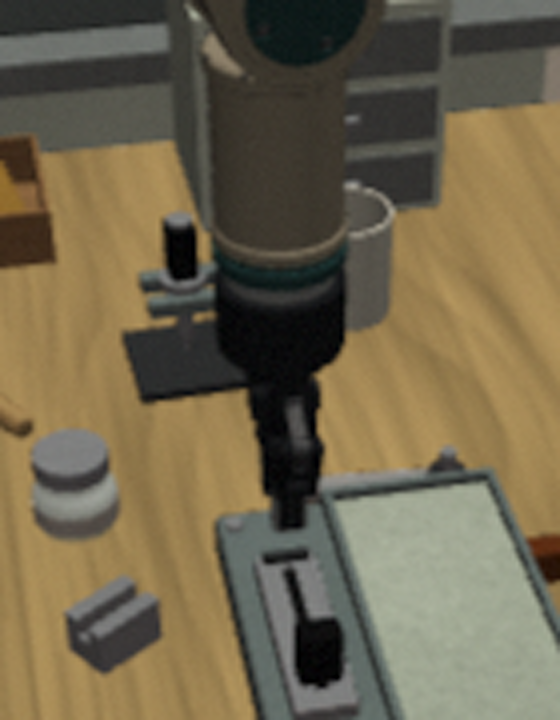

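View pics/a6.png

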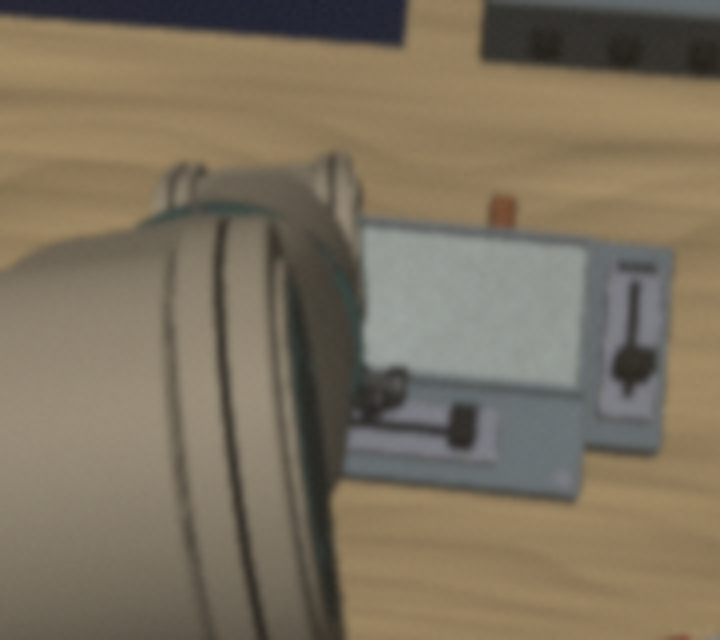

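```bash
python3 -m inch '{"travel":[[0,0,0],[0,0,-0.5],[0,0,-1],[0,0,-1.5],[0,0,-2],[0,0,-2],[0,0,-2],[0,0,-2],[0,0,-2],[0,0,-2]],"twist":[0,0,0,0,0,0,0,0,0,0],"fingers":[2,1,0,0,0,0,0,0,0,0]}'
python3 - <<'E'
from h import *
s=grab('side');crop(s,260,130,360,220,8,'a7')
st=ctrl.read_state();p=st['eef_pos'];print(p, st['width'],ctrl.nose_length)
for dy in(-15,0,15):
  for dz in (-25,0): print(dy,dz,(proj(s,p+[0,dy,dz])-[260,130])*8)
E
```

```text
clock: 6.78
eef_pos: [484.6, 76.6, 105.1]
tool_rot: [-3.141, -0.001, 3.125]
force: [0.7, 0.9, -0.0]
width: -0.4
[484.65630179  76.64874781 105.09409399] 0.29936878048018506 25.0
-15 -25 [416.84038666 511.26555743]
-15 0 [416.03548469 450.47332453]
0 -25 [407.35915931 481.06907268]
0 0 [406.41338282 420.42889708]
15 -25 [398.06859377 451.47982122]
15 0 [396.98778906 390.9980542 ]
```

View pics/a7.png

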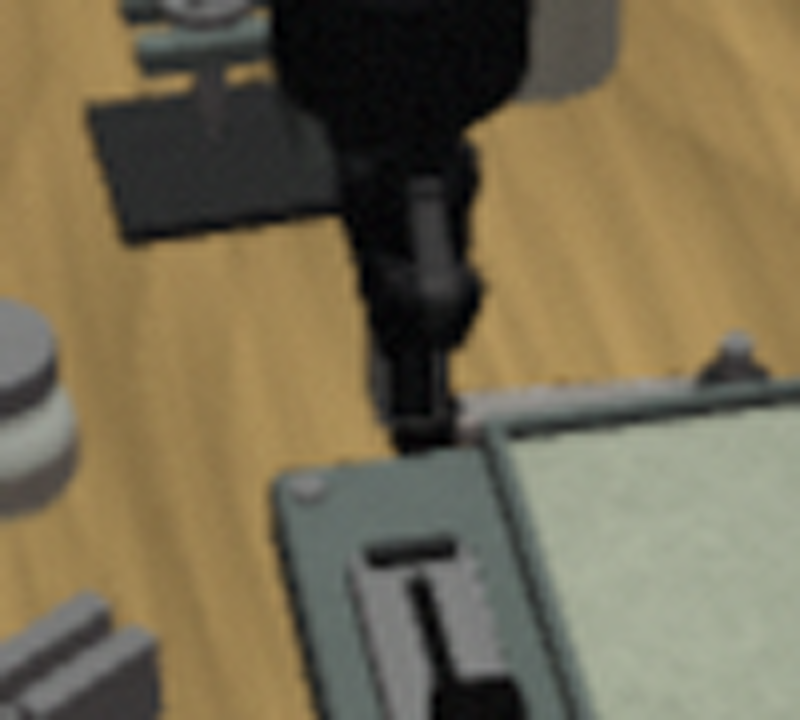

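```bash
python3 - <<'E'
from h import *
s=grab('side');f=np.load('img0.npz')['s'];s['frame']=f
p=np.array([218.5,612.2,225.3]);print((proj(s,p)-[140,0])*8,(proj(s,p-[0,0,25])-[140,0])*8)
crop(s,140,0,230,70,8,'a8')
E
```

```text
[424.21238453 464.61674537] [436.69406406 525.70928836]
```

View pics/a8.png

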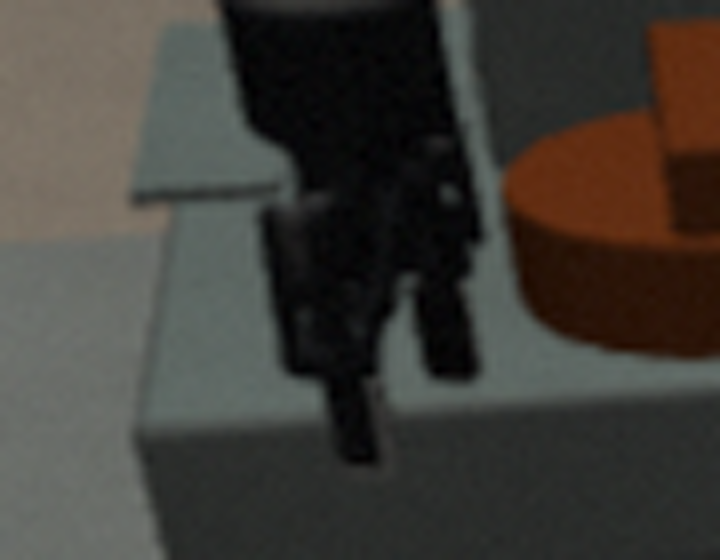

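```bash
python3 -m inch '{"travel":[[0,0.5,0],[0,1.5,0],[0,2.5,0],[0,3,0],[0,3,1],[0,3,2],[0,3,3],[0,3,4],[0,3,4.5],[0,3,4.5]],"twist":[0,0,0,0,0,0,0,0,0,0],"fingers":[0,0,0,0,0,0,0,0,0,0]}'
python3 - <<'E'
from h import *
s=grab('side');t=grab('top');crop(s,260,130,360,220,8,'a9')
st=ctrl.read_state();p=st['eef_pos'];print(p, st['force'])
for dz in (-25,0): print(dz,(proj(s,p+[0,0,dz])-[260,130])*8)
E
```

```text
clock: 7.72
eef_pos: [484.2, 106.0, 58.6]
tool_rot: [-3.141, -0.003, 3.125]
force: [0.5, -0.4, -0.8]
width: -0.2
[485.12141509 106.29533506  59.8723063 ] [-0.4675341  -0.79003339 -0.84762223]
-25 [392.63552482 527.54532203]
0 [391.51300753 470.43087809]
```

View pics/a9.png

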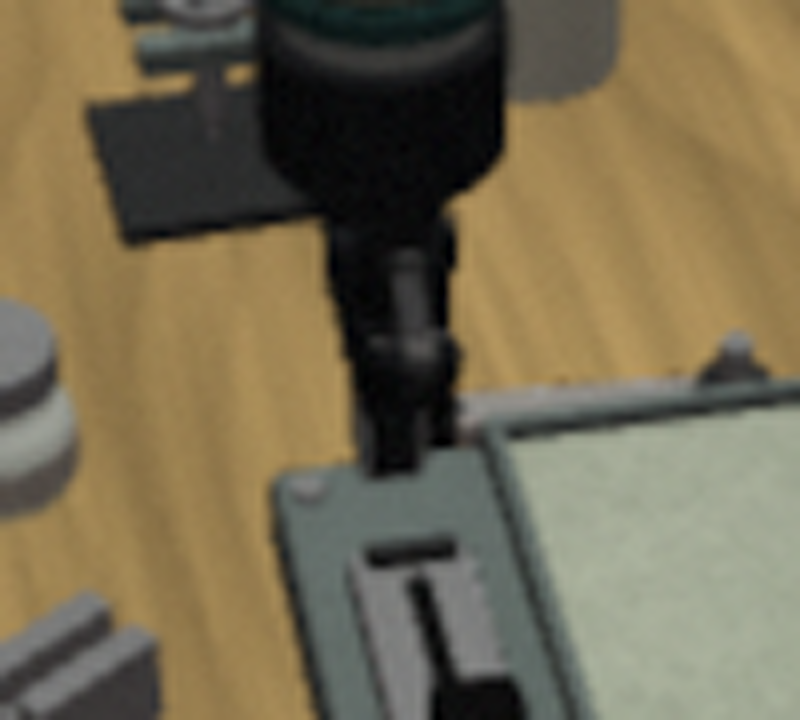

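```bash
python3 -m inch '{"travel":[[0,0,0.1],[0,0,0.2],[0,0,0.3],[0,0,0.4],[0,0,0.4],[0,0,0.4],[0,0,0.4],[0,0,0.4],[0,0,0.4],[0,0,0.4]],"twist":[0,0,0,0,0,0,0,0,0,0],"fingers":[0,0,0,0,0,0,0,0,0,0]}'
python3 -m inch '{"travel":[[0,0,0.1],[0,0,0.2],[0,0,0.3],[0,0,0.4],[0,0,0.5],[0,0,0.6],[0,0,0.6],[0,0,0.6],[0,0,0.6],[0,0,0.6]],"twist":[0,0,0,0,0,0,0,0,0,0],"fingers":[0,0,0,0,0,0,0,0,0,0]}'
```

```text
clock: 8.65
eef_pos: [485.3, 106.7, 56.3]
tool_rot: [3.142, 0.0, 3.125]
force: [-0.3, 0.3, 1.1]
width: 0.3
clock: 9.48
eef_pos: [485.4, 106.7, 50.3]
tool_rot: [3.142, 0.0, 3.125]
force: [-0.6, 0.9, 1.0]
width: -0.0
```

```bash
python3 -m inch '{"travel":[[0,0,0.1],[0,0,0.2],[0,0,0.3],[0,0,0.4],[0,0,0.5],[0,0,0.6],[0,0,0.7],[0,0,0.8],[0,0,0.8],[0,0,0.8]],"twist":[0,0,0,0,0,0,0,0,0,0],"fingers":[0,0,0,0,0,0,0,0,0,0]}'
python3 -m inch '{"travel":[[0,0,0.1],[0,0,0.2],[0,0,0.3],[0,0,0.3],[0,0,0.3],[0,0,0.3],[0,0,0.3],[0,0,0.3],[0,0,0.3],[0,0,0.3]],"twist":[0,0,0,0,0,0,0,0,0,0],"fingers":[0,0,0,0,0,0,0,0,0,0]}'
python3 - <<'E'
from h import *
s=grab('side');crop(s,260,130,360,220,8,'a10')
E
```

```text
clock: 10.32
eef_pos: [485.3, 106.7, 42.2]
tool_rot: [-3.142, -0.0, 3.125]
force: [0.2, -0.6, -0.1]
width: 0.2
clock: 11.15
eef_pos: [485.3, 106.7, 39.3]
tool_rot: [3.142, -0.0, 3.125]
force: [-0.3, 1.0, -0.2]
width: 0.1
```

View pics/a10.png

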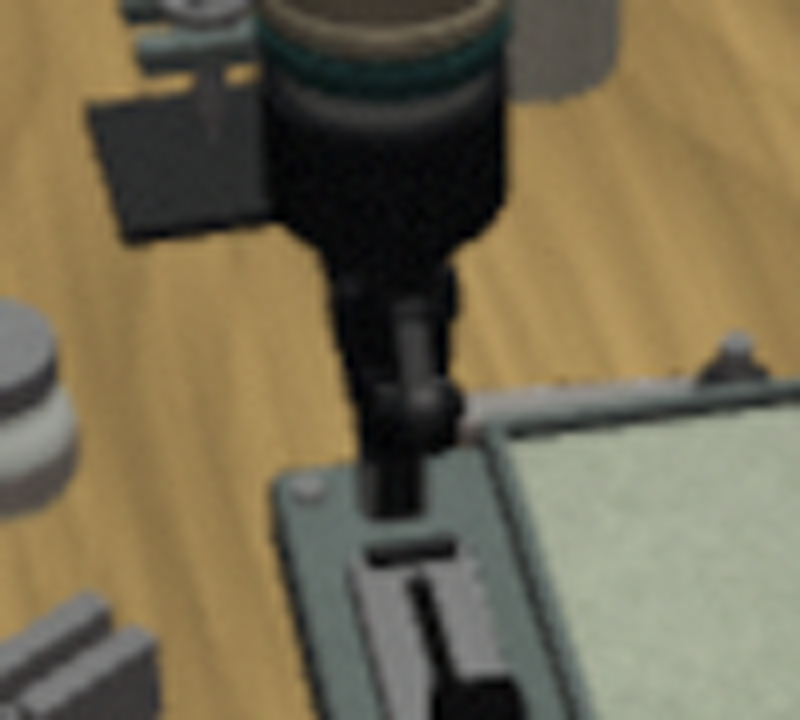

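```bash
python3 -m inch '{"travel":[[0,0,0.1],[0,0,0.2],[0,0,0.3],[0,0,0.3],[0,0,0.3],[0,0,0.3],[0,0,0.3],[0,0,0.3],[0,0,0.3],[0,0,0.3]],"twist":[0,0,0,0,0,0,0,0,0,0],"fingers":[0,0,0,0,0,0,0,0,0,0]}'
python3 -m inch '{"travel":[[0,0,0.1],[0,0,0.2],[0,0,0.2],[0,0,0.2],[0,0,0.2],[0,0,0.2],[0,0,0.2],[0,0,0.2],[0,0,0.2],[0,0,0.2]],"twist":[0,0,0,0,0,0,0,0,0,0],"fingers":[0,0,0,0,0,0,0,0,0,0]}'
```

```text
clock: 12.03
eef_pos: [485.4, 106.7, 36.3]
tool_rot: [3.142, 0.0, 3.125]
force: [-0.1, -0.4, -0.2]
width: -0.1
clock: 12.87
eef_pos: [485.3, 106.7, 34.3]
tool_rot: [-3.142, -0.0, 3.125]
force: [0.1, 0.3, -1.3]
width: -0.1
```

```bash
python3 -m inch '{"travel":[[0,0,0.1],[0,0,0.2],[0,0,0.2],[0,0,0.2],[0,0,0.2],[0,0,0.2],[0,0,0.2],[0,0,0.2],[0,0,0.2],[0,0,0.2]],"twist":[0,0,0,0,0,0,0,0,0,0],"fingers":[0,0,0,0,0,0,0,0,0,0]}'
python3 -m inch '{"travel":[[0,0,0.1],[0,0,0.2],[0,0,0.2],[0,0,0.2],[0,0,0.2],[0,0,0.2],[0,0,0.2],[0,0,0.2],[0,0,0.2],[0,0,0.2]],"twist":[0,0,0,0,0,0,0,0,0,0],"fingers":[0,0,0,0,0,0,0,0,0,0]}'
```

```text
clock: 13.7
eef_pos: [485.3, 106.7, 32.3]
tool_rot: [3.142, 0.0, 3.125]
force: [-0.5, 0.4, -0.8]
width: 0.2
clock: 14.53
eef_pos: [485.3, 106.7, 30.3]
tool_rot: [3.142, -0.0, 3.125]
force: [-0.1, 0.4, -0.7]
width: -0.0
```

```bash
python3 -m inch '{"travel":[[0,0,0.1],[0,0,0.2],[0,0,0.2],[0,0,0.2],[0,0,0.2],[0,0,0.2],[0,0,0.2],[0,0,0.2],[0,0,0.2],[0,0,0.2]],"twist":[0,0,0,0,0,0,0,0,0,0],"fingers":[0,0,0,0,0,0,0,0,0,0]}'
python3 -m inch '{"travel":[[0,0,0.1],[0,0,0.2],[0,0,0.2],[0,0,0.2],[0,0,0.2],[0,0,0.2],[0,0,0.2],[0,0,0.2],[0,0,0.2],[0,0,0.2]],"twist":[0,0,0,0,0,0,0,0,0,0],"fingers":[0,0,0,0,0,0,0,0,0,0]}'
python3 - <<'E'
from h import *
s=grab('side');crop(s,260,130,360,220,8,'a11')
E
```

```text
clock: 15.37
eef_pos: [485.3, 106.7, 28.3]
tool_rot: [3.142, 0.0, 3.125]
force: [-0.9, -0.4, 0.2]
width: 0.0
clock: 16.2
eef_pos: [485.4, 106.7, 28.0]
tool_rot: [3.141, 0.001, 3.125]
force: [-3.8, -0.6, 20.4]
width: -0.0
```

View pics/a11.png

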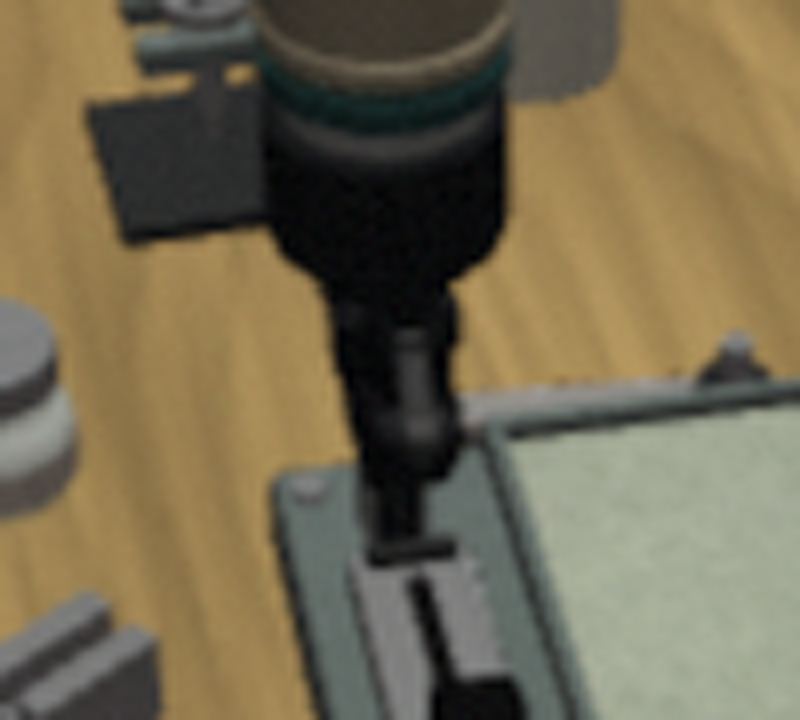

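```bash
python3 -m inch '{"travel":[[0,0,-1],[0,0,-3],[0,0,-5],[0,0,-7],[0,-2,-7.8],[0,-5,-7.8],[0,-8,-7.8],[0,-11,-7.8],[0,-13,-7.8],[0,-13.3,-7.8]],"twist":[0,0,0,0,0,0,0,0,0,0],"fingers":[0,0,0,1,2,3,4,4.5,4.5,4.5]}'
python3 -m inch '{"travel":[[0,0,0],[0,0,0],[0,0,1],[0,0,2],[0,0,3],[0,0,4],[0,0,5],[0,0,5.4],[0,0,5.4],[0,0,5.4]],"twist":[0,0,0,0,0,0,0,0,0,0],"fingers":[4.5,4.5,4.5,4.5,4.5,4.5,4,3.5,3,3]}'
python3 to.py 484.5 65 50 179.1
python3 - <<'E'
from h import *
s=grab('side');crop(s,260,130,360,240,7,'b1')
E
```

```text
clock: 17.08
eef_pos: [482.8, -31.3, 104.6]
tool_rot: [-3.139, 0.0, 3.118]
force: [0.0, -0.7, 0.9]
width: 45.0
clock: 17.92
eef_pos: [482.9, -26.3, 49.9]
tool_rot: [-3.142, -0.001, 3.125]
force: [-1.2, -0.0, 0.4]
width: 29.9
clk 17.92 pos [482.9 -26.3  49.9] rpy [-1.800e+02 -1.000e-01  1.791e+02] F [-1.2 -0.   0.4] w 29.9 q7 1.57
travel cm [-0.01  9.13 -0.01] dist 9.1 twist -0.0
```

View pics/b1.png

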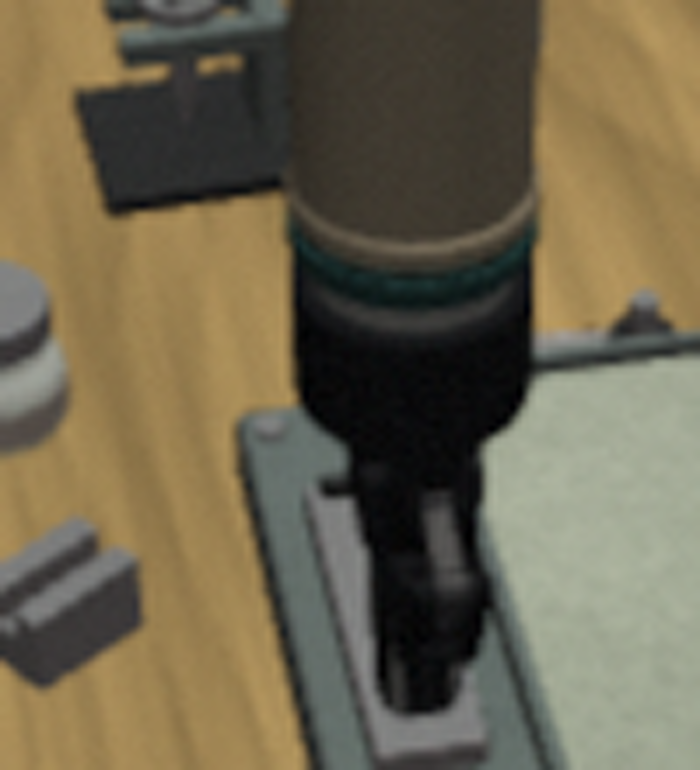

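The fingers now sit low around the lock grip, with the tips at about row 712 of the crop. Now I push left.

```bash
python3 -m inch '{"travel":[[0,0.5,0],[0,1.5,0],[0,2.7,0],[0,4,0],[0,5.3,0],[0,6.5,0],[0,7.5,0],[0,8.3,0],[0,8.8,0],[0,9.1,0]],"twist":[0,0,0,0,0,0,0,0,0,0],"fingers":[3,3,3,3,3,3,3,3,3,3]}'
python3 -m inch '{"travel":[[0,0.1,0],[0,0.2,0],[0,0.3,0],[0,0.4,0],[0,0.4,0],[0,0.4,0],[0,0.4,0],[0,0.4,0],[0,0.4,0],[0,0.4,0]],"twist":[0,0,0,0,0,0,0,0,0,0],"fingers":[3,3,3,3,3,3,3,3,3,3]}'
python3 to.py 484.5 65 50 179.1
python3 - <<'E'
from h import *
s=grab('side');crop(s,260,130,360,240,7,'b2')
E
```

```text
clock: 18.8
eef_pos: [484.7, 64.7, 50.6]
tool_rot: [-3.141, 0.0, 3.126]
force: [0.3, -7.7, 1.2]
width: 30.2
clock: 19.63
eef_pos: [484.7, 64.6, 50.5]
tool_rot: [-3.138, -0.0, 3.121]
force: [0.2, -8.7, 3.0]
width: 30.1
clk 19.63 pos [484.7  64.6  50.5] rpy [-179.8   -0.   178.8] F [ 0.2 -8.7  3. ] w 30.1 q7 1.43
travel cm [0.03 0.04 0.05] dist 0.1 twist -0.3
```

View pics/b2.png

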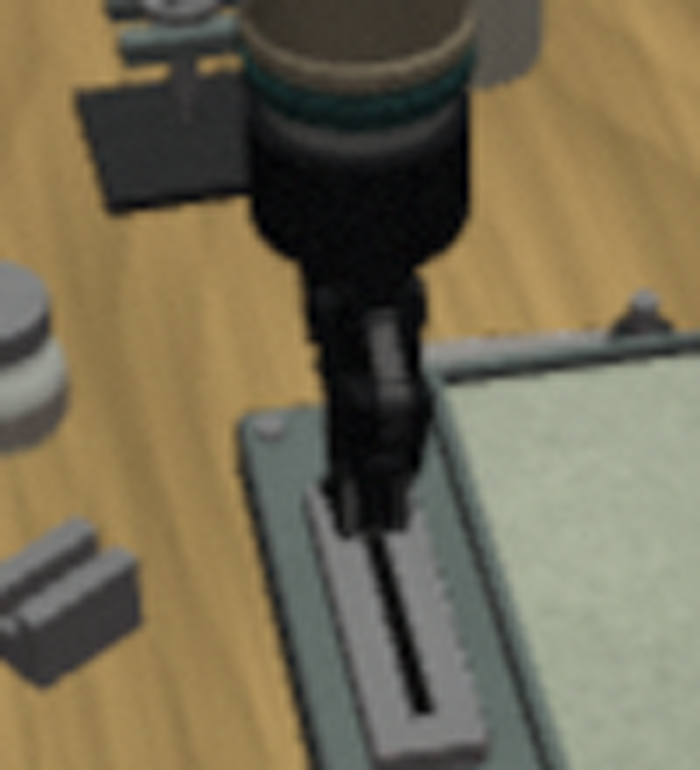

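```bash
python3 -m inch '{"travel":[[0,-0.2,0],[0,-0.4,0],[0,-0.4,0],[0,-0.4,-0.5],[0,-0.4,-2],[0,-0.4,-4],[0,-0.4,-6],[0,-0.4,-7],[0,-0.4,-7],[0,-0.4,-7]],"twist":[0,0,0,0,0,0,0,0,0,0],"fingers":[3,3.3,3.6,3.6,3.6,3.6,3.6,3.6,3.6,3.6]}'
python3 - <<'E'
from h import *
s=grab('side');crop(s,290,150,360,230,9,'b3')
E
python3 to.py 511 177 121 179.1
```

```text
clock: 20.52
eef_pos: [484.8, 65.1, 120.5]
tool_rot: [3.141, 0.001, 3.126]
force: [-0.4, 0.1, -0.6]
width: 36.1
clk 20.57 pos [484.3  65.  119.9] rpy [180.   -0.  179.1] F [-0.3  0.3 -0.9] w 35.9 q7 1.43
travel cm [-2.49 11.25 -0.11] dist 11.5 twist -0.0
```

View pics/b3.png

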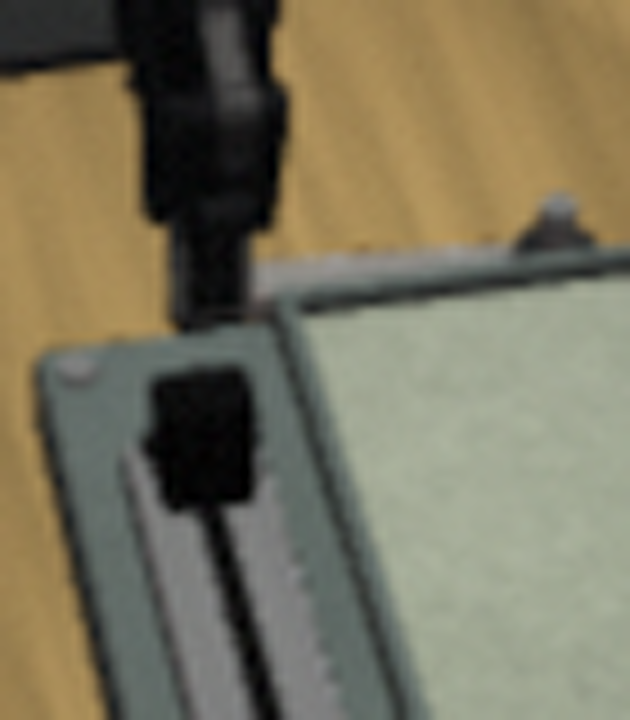

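```bash
python3 -m inch '{"travel":[[-0.5,2,0],[-1,5,0],[-1.7,8,0],[-2.3,10.5,0],[-2.5,11.25,0],[-2.5,11.25,0],[-2.5,11.25,0.5],[-2.5,11.25,1],[-2.5,11.25,1.5],[-2.5,11.25,1.5]],"twist":[0,0,0,0,0,0,0,0,0,0],"fingers":[3.8,3.8,3.8,3.8,3.8,3.8,3.8,3.8,3.8,3.8]}'
python3 - <<'E'
from h import *
s=grab('side');t=grab('top');crop(s,270,110,350,210,7,'b4');crop(t,230,140,310,220,8,'b5')
E
python3 to.py 511 177 53 179.1
```

```text
clock: 21.4
eef_pos: [510.4, 174.8, 103.9]
tool_rot: [-3.14, -0.003, 3.123]
force: [-0.5, 0.3, -0.1]
width: 37.9
clk 21.50 pos [511.2 175.6 104.9] rpy [-1.80e+02 -1.00e-01  1.79e+02] F [ 0.1  0.4 -0.7] w 37.6 q7 1.25
travel cm [0.02 0.14 5.19] dist 5.2 twist -0.1
```

View pics/b4.png

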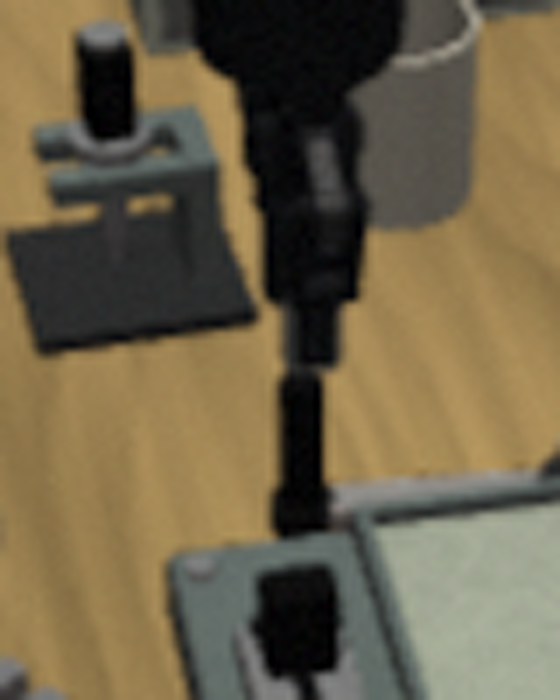

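View pics/b5.png

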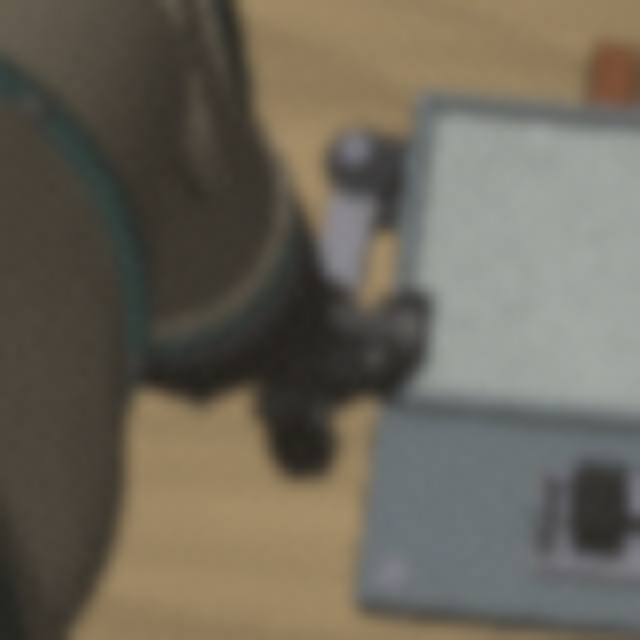

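```bash
python3 -m inch '{"travel":[[0.2,0.15,0.5],[0.2,0.15,1.5],[0.2,0.15,2.5],[0.2,0.15,3.5],[0.2,0.15,4.5],[0.2,0.15,5.2],[0.2,0.15,5.2],[0.2,0.15,5.2],[0.2,0.15,5.2],[0.2,0.15,5.2]],"twist":[0,0,0,0,0,0,0,0,0,0],"fingers":[3.8,3.8,3.8,3.8,3.8,3.8,3.8,3.2,2.6,2.6]}'
python3 - <<'E'
from h import *
s=grab('side');t=grab('top');crop(s,270,110,350,210,7,'b6')
E
python3 to.py 511 177 53 179.1
```

```text
clock: 22.33
eef_pos: [509.9, 178.4, 53.7]
tool_rot: [3.141, 0.001, 3.125]
force: [-0.3, 0.2, -0.8]
width: 26.0
clk 22.43 pos [509.9 178.4  53.8] rpy [1.800e+02 1.000e-01 1.791e+02] F [ 0.5 -0.8  0.8] w 25.8 q7 1.26
travel cm [-0.11 -0.14  0.08] dist 0.2 twist -0.0
```

View pics/b6.png

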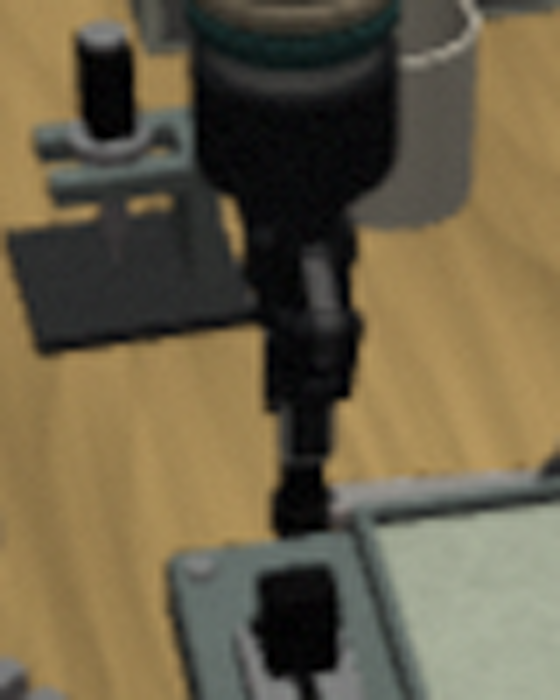

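```bash
python3 -m inch '{"travel":[[-0.09,0.76,0],[-0.23,1.52,0],[-0.42,2.27,0],[-0.67,3.0,0],[-0.97,3.71,0],[-1.31,4.4,0],[-1.7,5.06,0],[-2.14,5.69,0],[-2.62,6.29,0],[-3.14,6.86,0]],"twist":[4,8,12,16,20,24,28,32,36,40],"fingers":[2.6,2.6,2.6,2.6,2.6,2.6,2.6,2.6,2.6,2.6]}'
python3 - <<'E'
from h import *
s=grab('side');t=grab('top');crop(s,270,100,370,210,6,'b7');crop(t,210,120,310,220,6,'b8')
E
python3 to.py 511 177 53 139.1
```

```text
clock: 23.27
eef_pos: [542.2, 246.0, 53.7]
tool_rot: [-3.141, 0.0, 2.423]
force: [0.3, -1.2, 0.5]
width: 26.0
clk 23.37 pos [542.8 247.4  53.6] rpy [179.9   0.  139.1] F [-1.   0.2  0.2] w 26.1 q7 0.71
travel cm [-2.2  -7.41  0.05] dist 7.7 twist 0.0
```

View pics/b7.png

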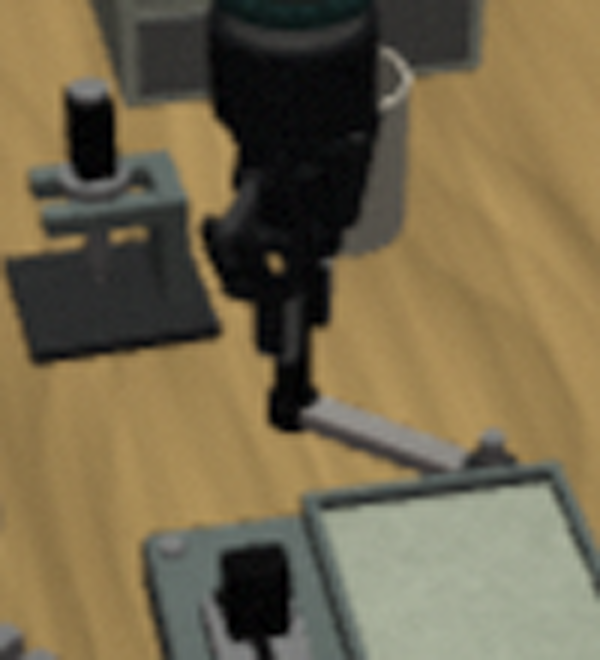

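View pics/b8.png

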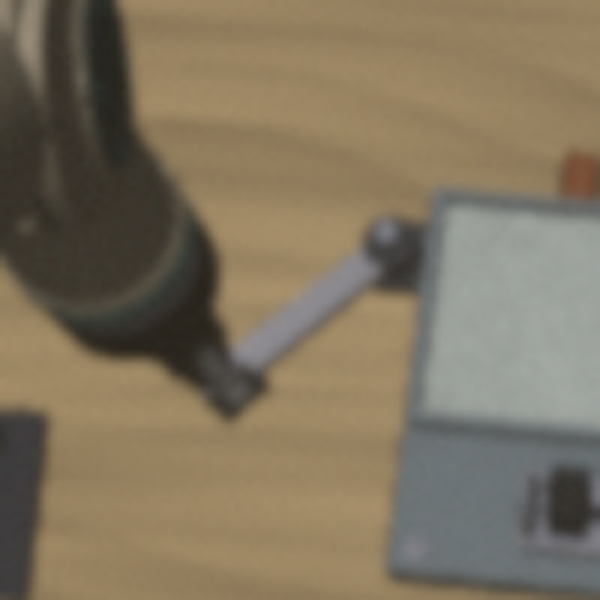

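```bash
python3 -m inch '{"travel":[[-0.03,0.88,0],[-0.14,1.75,0],[-0.32,2.61,0],[-0.56,3.46,0],[-0.87,4.28,0],[-1.24,5.08,0],[-1.68,5.84,0],[-2.18,6.57,0],[-2.73,7.25,0],[-3.18,7.74,0]],"twist":[4.6,9.2,13.8,18.3,22.9,27.5,32.1,36.7,41.3,44.7],"fingers":[2.6,2.6,2.6,2.6,2.6,2.6,2.6,2.6,2.6,2.6]}'
python3 -m inch '{"travel":[[0,0.2,0],[0,0.4,0],[0,0.6,0],[0,0.8,0],[0,0.9,0],[0,0.9,0],[0,0.9,0],[0,0.9,0],[0,0.9,0],[0,0.9,0]],"twist":[0,0,0,0,0,0,0,0,0,0],"fingers":[2.6,2.6,2.6,2.6,2.6,2.6,2.6,2.6,2.6,2.6]}'
python3 - <<'E'
from h import *
s=grab('side');t=grab('top');crop(s,270,100,370,210,6,'b9');crop(t,210,120,310,220,6,'b10')
E
python3 to.py 511 177 53 89.1
```

```text
clock: 24.2
eef_pos: [616.3, 283.5, 53.1]
tool_rot: [-3.14, 0.0, 1.645]
force: [-1.5, -1.0, 0.1]
width: 25.7
clock: 25.03
eef_pos: [625.1, 284.5, 53.2]
tool_rot: [-3.14, 0.0, 1.647]
force: [-4.0, -1.5, -0.2]
width: 26.2
clk 25.13 pos [625.1 284.5  53.2] rpy [-179.9    0.    94.4] F [-4.8 -1.1  1.2] w 26.0 q7 0.07
travel cm [ -9.85 -12.2    0.03] dist 15.7 twist 5.3
```

View pics/b9.png

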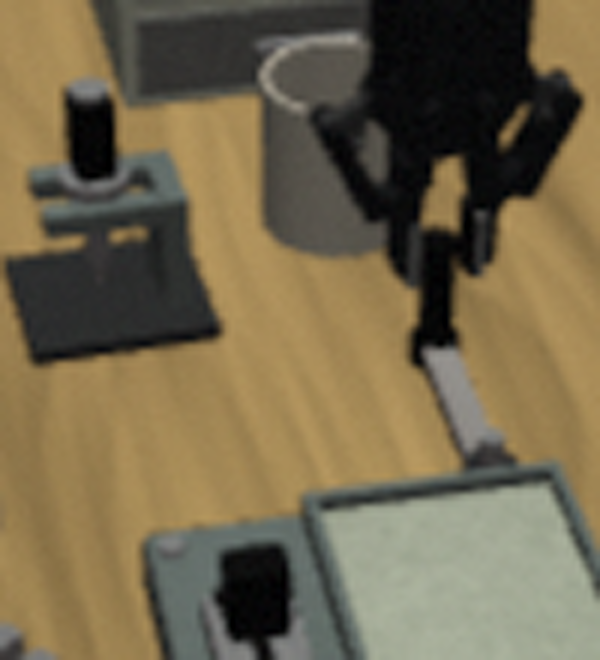

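View pics/b10.png

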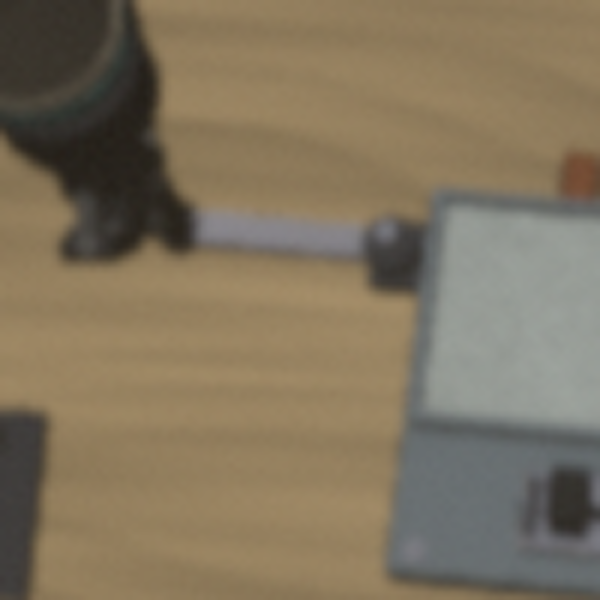

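```bash
python3 -m inch '{"travel":[[0,0.1,0],[0,0.2,0],[0,0.3,0],[0,0.4,0],[0,0.5,0],[0,0.6,0],[0,0.6,0],[0,0.6,0],[0,0.6,0],[0,0.6,0]],"twist":[0,0,0,0,0,0,0,0,0,0],"fingers":[2.6,2.6,2.6,2.6,2.6,2.6,2.6,2.6,2.6,2.6]}'
```

```text
clock: 25.97
eef_pos: [625.1, 284.5, 52.8]
tool_rot: [-3.128, 0.0, 1.647]
force: [-16.3, -3.3, 12.0]
width: 26.1
```

```bash
python3 -m inch '{"travel":[[0,-0.4,0],[0,-0.9,0],[0,-0.9,0],[0,-0.9,0],[0,-0.9,-1],[0,-0.9,-3],[0,-0.9,-5],[0,-0.9,-7],[0,-0.9,-9],[0,-0.9,-10]],"twist":[0,0,0,0,0,0,0,0,0,0],"fingers":[2.6,3,3.5,3.8,3.8,3.8,3.8,3.8,3.8,3.8]}'
python3 - <<'E'
from h import *
s=grab('side');t=grab('top');crop(s,270,100,370,210,6,'b11');crop(t,210,120,310,220,6,'b12');crop(s,360,260,480,400,4,'b13')
E
python3 to.py 606 -313 160 89
```

```text
clock: 26.8
eef_pos: [625.2, 284.6, 157.0]
tool_rot: [3.136, -0.001, 1.647]
force: [1.4, -0.2, 0.8]
width: 37.9
clk 26.90 pos [624.9 284.8 156.1] rpy [ 1.797e+02 -1.000e-01  9.440e+01] F [ 0.8 -0.2 -0. ] w 37.8 q7 0.02
travel cm [-59.46  -6.43  -0.51] dist 59.8 twist 5.4
```

View pics/b11.png

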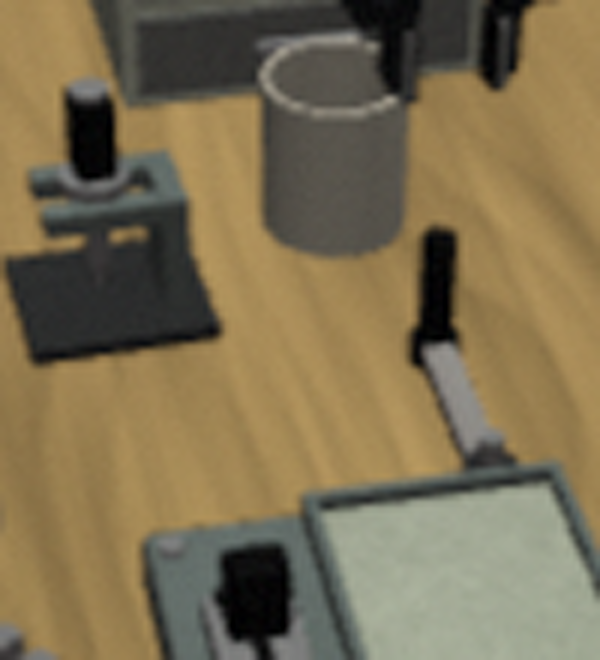

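View pics/b13.png

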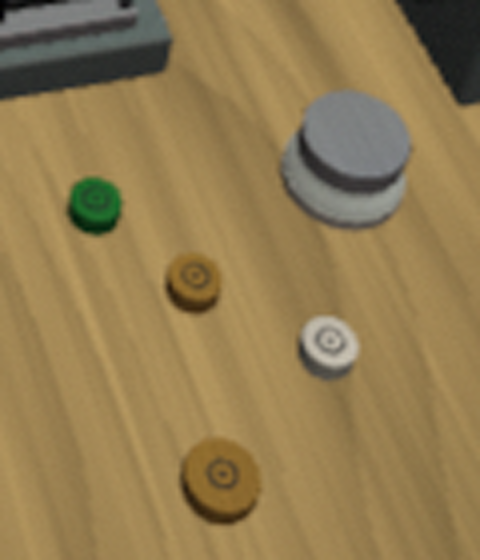

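```bash
python3 - <<'E'
from h import *
s=grab('side')
f=lambda a,b:((a+.5)/4-.5+360,(b+.5)/4-.5+260)
for n,p,z in(('b1',(195,276),14),('b2',(223,474),14),('green',(96,199),14),('white',(330,342),14),('tintop',(355,138),45),('jar?',(355,138),60)):
    print(n,np.round(plane(s,*f(*p),z),1))
E
```

```text
b1 [ 606.3 -313.4   14. ]
b2 [ 581.3 -412.5   14. ]
green [ 572.  -259.3   14. ]
white [ 657.9 -362.    14. ]
tintop [ 706.7 -272.3   45. ]
jar? [ 699.  -281.6   60. ]
```

```bash
python3 -m inch '{"travel":[[-1,-0.1,0],[-3,-0.3,0],[-6,-0.6,0],[-10,-1.1,0],[-14,-1.5,0],[-18,-1.9,0],[-22,-2.4,0],[-26,-2.8,0],[-30,-3.2,0],[-34,-3.7,0]],"twist":[0.5,1,1.5,2,2.5,3,3.5,4,4.5,5.4],"fingers":[4.5,4.5,4.5,4.5,4.5,4.5,4.5,4.5,4.5,4.5]}'
python3 to.py 606 -313 100 89
```

```text
clock: 27.78
eef_pos: [610.1, -59.9, 151.9]
tool_rot: [-3.139, 0.0, 1.551]
force: [0.8, 0.7, -0.5]
width: 44.6
clk 27.78 pos [610.1 -59.9 151.9] rpy [-179.9    0.    88.9] F [ 0.8  0.7 -0.5] w 44.6 q7 0.48
travel cm [-25.31   0.1    5.19] dist 25.8 twist -0.1
```

```bash
python3 -m inch '{"travel":[[-4,0,0],[-8,0,0],[-12,0,0],[-16,0,0],[-19.5,0,0.5],[-22.5,0,1.5],[-24.5,0.1,3],[-25.3,0.1,5],[-25.3,0.1,6],[-25.3,0.1,6]],"twist":[0,0,0,0,0,0,0,0,0,0],"fingers":[4.5,4.5,4.5,4.5,4.5,4.5,4.5,4.5,4.5,4.5]}'
python3 - <<'E'
from h import *
s=grab('side');t=grab('top');crop(s,340,220,480,390,4,'c1');crop(t,380,120,490,220,6,'c2')
E
python3 to.py 606 -313 40 89
```

```text
clock: 28.62
eef_pos: [605.0, -309.3, 89.1]
tool_rot: [-3.135, -0.004, 1.551]
force: [0.6, 1.4, -0.1]
width: 44.9
clk 28.72 pos [ 607.8 -308.7   92.4] rpy [-1.799e+02 -1.000e-01  8.900e+01] F [0.3 1.4 0.2] w 45.0 q7 0.82
travel cm [-0.44 -0.16  5.24] dist 5.3 twist 0.0
```

View pics/c1.png

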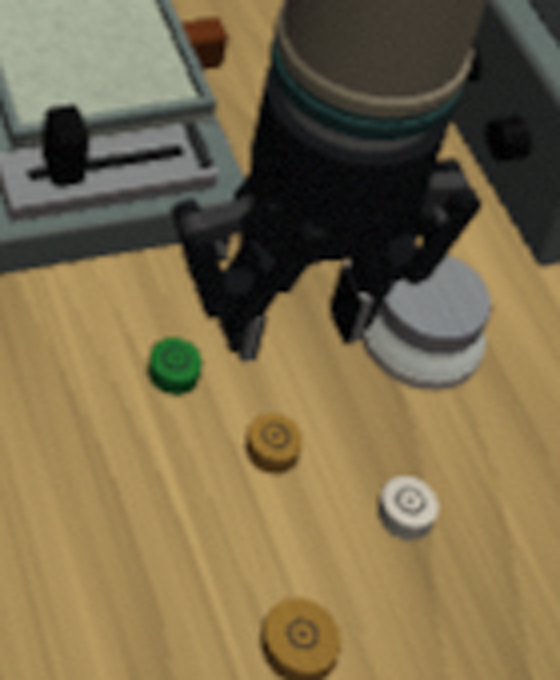

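View pics/c2.png

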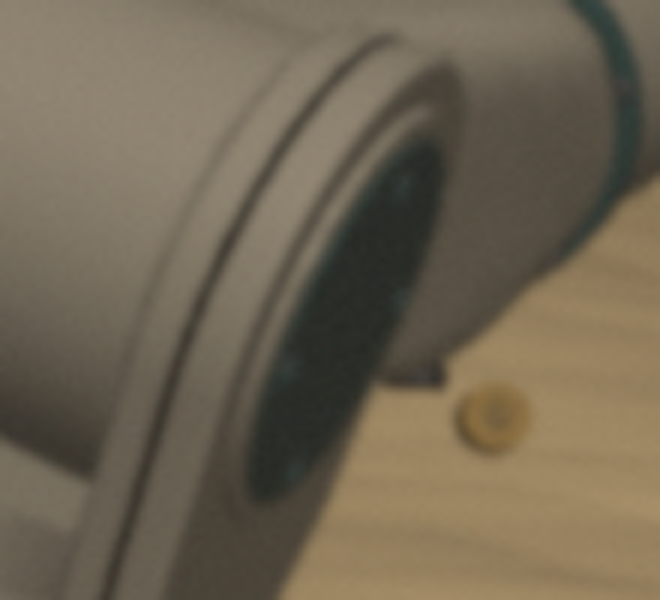

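```bash
python3 -c "
from h import *
s=grab('side')
for z in(98,103):print(plane(s,401.6,308.6,z),plane(s,427.6,304.4,z))"
python3 -m inch '{"travel":[[-0.2,-0.1,0.5],[-0.4,-0.1,1.5],[-0.4,-0.1,3],[-0.4,-0.1,4.5],[-0.4,-0.1,6],[-0.4,-0.1,6.8],[-0.4,-0.1,6.8],[-0.4,-0.1,6.8],[-0.4,-0.1,6.8],[-0.4,-0.1,6.8]],"twist":[0,0,0,0,0,0,0,0,0,0],"fingers":[4.5,4.5,4.5,4.5,4.5,4.5,4.5,4.5,4.5,4.5]}'
python3 - <<'E'
from h import *
s=grab('side');crop(s,360,250,470,370,5,'c3')
E
python3 to.py 606 -313 -5 89
```

```text
[ 578.96143304 -316.29069865   98.        ] [ 630.57235715 -318.24967644   98.        ]
[ 577.1292999  -319.30168207  103.        ] [ 628.36030322 -321.24623934  103.        ]
clock: 29.6
eef_pos: [607.6, -314.9, 26.1]
tool_rot: [3.14, 0.001, 1.553]
force: [-0.1, 0.3, 0.4]
width: 45.3
clk 29.65 pos [ 607.6 -314.8   26.2] rpy [179.9   0.   89. ] F [0.  0.3 0.1] w 45.2 q7 0.86
travel cm [ 0.18 -0.17  3.12] dist 3.1 twist -0.0
```

View pics/c3.png

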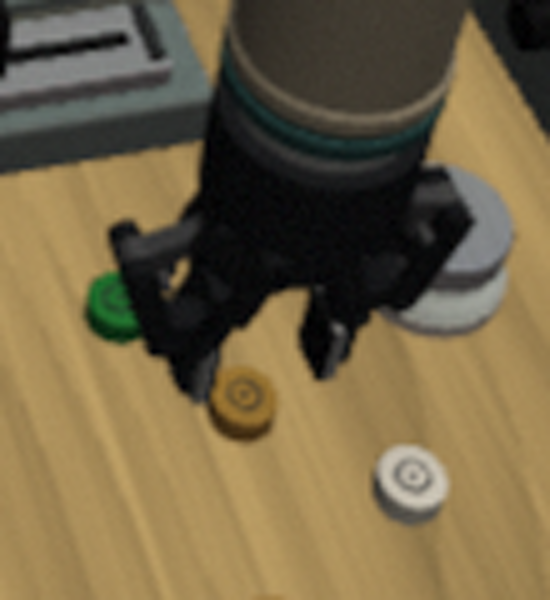

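```bash
python3 -c "
from h import *
s=grab('side')
for z in(34,38):print(plane(s,399.6,329.2,z),plane(s,424.6,324.6,z))"
```

```text
[ 581.68305392 -321.60273945   34.        ] [ 634.0419734  -322.78376286   34.        ]
[ 580.32891238 -323.77551596   38.        ] [ 632.40604168 -324.95018323   38.        ]
```

```bash
python3 -m inch '{"travel":[[0,-0.1,0.5],[0,-0.1,1],[0,-0.1,1.5],[0,-0.1,2],[0,-0.1,2.5],[0,-0.1,3],[0,-0.1,3],[0,-0.1,3],[0,-0.1,3],[0,-0.1,3]],"twist":[0,0,0,0,0,0,0,0,0,0],"fingers":[4.5,4.5,4.5,4.5,4.5,4.5,4.5,4.5,4,3.5]}'
python3 -m inch '{"travel":[[0,0,0],[0,0,0],[0,0,0],[0,0,0],[0,0,0],[0,0,0],[0,0,0],[0,0,0],[0,0,0],[0,0,0]],"twist":[0,0,0,0,0,0,0,0,0,0],"fingers":[3,2.5,2,1.5,1.5,1.5,1.5,1.5,1.5,1.5]}'
python3 - <<'E'
from h import *
s=grab('side');crop(s,360,250,470,370,5,'c4')
E
python3 to.py 582 -20 80 89
```

```text
clock: 30.53
eef_pos: [606.2, -314.6, -4.4]
tool_rot: [3.141, 0.0, 1.553]
force: [0.1, 0.2, 0.3]
width: 35.2
clock: 31.37
eef_pos: [606.5, -314.5, -4.0]
tool_rot: [3.141, 0.0, 1.553]
force: [-0.1, -0.2, 5.0]
width: 25.6
clk 31.42 pos [ 606.4 -314.5   -4. ] rpy [179.9   0.   89. ] F [-0.3  1.4  5.2] w 25.2 q7 0.88
travel cm [29.4  -2.97 -8.41] dist 30.7 twist -0.0
```

View pics/c4.png

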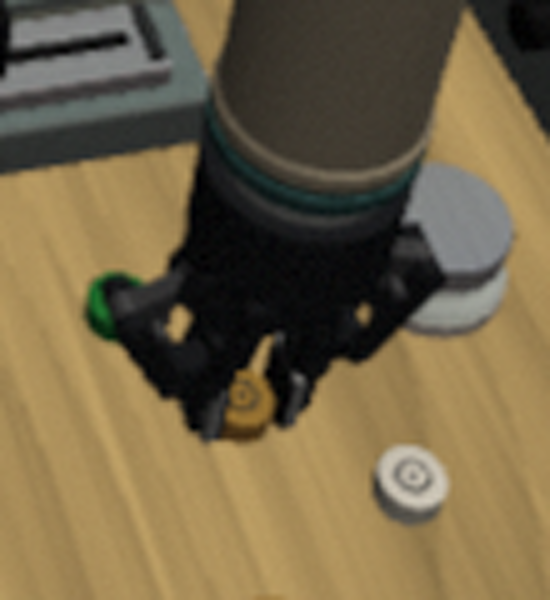

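```bash
python3 - <<'E'
from h import *
s=grab('side');crop(s,385,310,435,350,14,'c5');print(ctrl.read_state()['width'])
E
```

```text
25.65016339586126
```

View pics/c5.png

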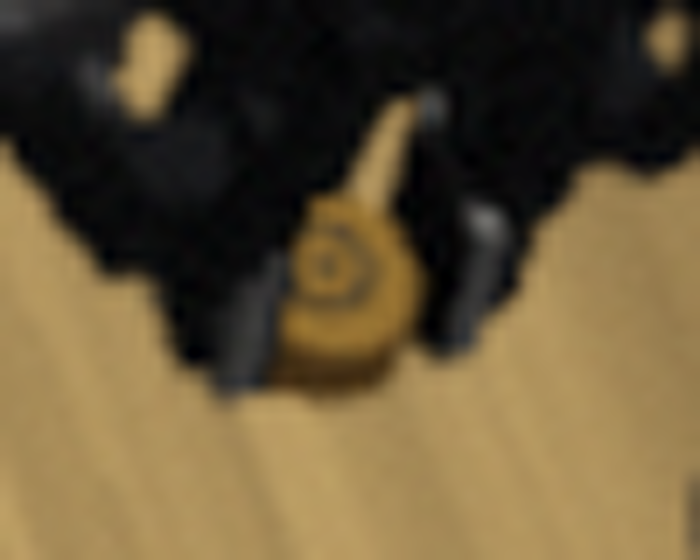

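```bash
python3 -m inch '{"travel":[[0,0,-0.5],[0,0,-1.5],[0,0,-3],[0,0,-5],[0,0,-7],[0,0,-9],[0,0,-10.5],[2,0,-11],[4,-0.4,-11],[7,-0.7,-11]],"twist":[0,0,0,0,0,0,0,0,0,0],"fingers":[1.5,1.5,1.5,1.5,1.5,1.5,1.5,1.5,1.5,1.5]}'
python3 - <<'E'
from h import *
s=grab('side');crop(s,340,200,460,340,5,'c6')
E
python3 to.py 582 -20 105 89
```

```text
clock: 32.3
eef_pos: [600.2, -247.0, 107.7]
tool_rot: [3.139, 0.003, 1.549]
force: [0.9, 0.9, -1.0]
width: 25.1
clk 32.35 pos [ 600.5 -235.6  106.3] rpy [-180.    -0.4   89.2] F [-1.9  7.  -2. ] w 25.1 q7 0.76
travel cm [21.53 -2.15  0.28] dist 21.6 twist 0.2
```

View pics/c6.png

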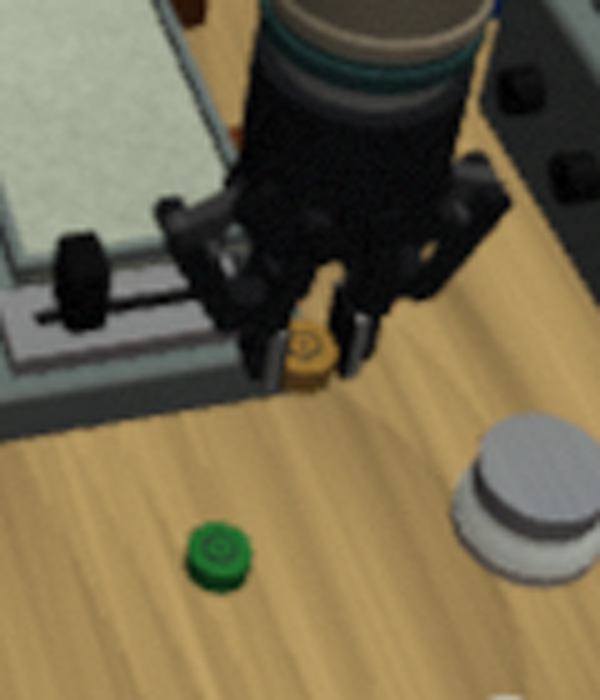

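```bash
python3 -m inch '{"travel":[[2,-0.2,0],[5,-0.5,0],[8.5,-0.9,0],[12,-1.2,0],[15.5,-1.5,0],[18.5,-1.9,0],[20.5,-2.1,0],[21.5,-2.15,0],[21.5,-2.15,1],[21.5,-2.15,2]],"twist":[0,0,0,0,0,0,0,0,0,0],"fingers":[1.5,1.5,1.5,1.5,1.5,1.5,1.5,1.5,1.5,1.5]}'
python3 to.py 582 -20 38 89
```

```text
clock: 33.18
eef_pos: [583.7, -29.9, 85.7]
tool_rot: [3.139, 0.001, 1.553]
force: [-0.1, -0.1, -0.9]
width: 25.2
clk 33.18 pos [583.7 -29.9  85.7] rpy [1.798e+02 1.000e-01 8.900e+01] F [-0.1 -0.1 -0.9] w 25.2 q7 0.52
travel cm [ 0.99 -0.2   4.77] dist 4.9 twist -0.0
```

```bash
python3 -m inch '{"travel":[[0,0,0],[0,0,0.5],[0,0,1.5],[0,0,2.5],[0,0,3.5],[0,0,4.3],[0,0,4.7],[0,0,4.7],[0,0,4.7],[0,0,4.7]],"twist":[0,0,0,0,0,0,0,0,0,0],"fingers":[1.5,1.5,1.5,1.5,1.5,1.5,1.5,1.5,1.5,1.5]}'
python3 -m inch '{"travel":[[0,0,0.1],[0,0,0.2],[0,0,0.2],[0,0,0.2],[0,0,0.2],[0,0,0.2],[0,0,0.2],[0,0,0.2],[0,0,0.2],[0,0,0.2]],"twist":[0,0,0,0,0,0,0,0,0,0],"fingers":[1.5,1.5,1.5,1.5,1.5,1.5,1.5,1.5,1.5,1.5]}'
```

```text
clock: 34.02
eef_pos: [583.1, -29.0, 38.6]
tool_rot: [3.141, 0.0, 1.553]
force: [0.2, -0.1, -0.1]
width: 25.3
clock: 34.85
eef_pos: [582.7, -28.9, 36.3]
tool_rot: [-3.142, 0.0, 1.553]
force: [-0.9, -0.1, -0.2]
width: 25.5
```

```bash
python3 -m inch '{"travel":[[0,0,0.1],[0,0,0.1],[0,0,0.1],[0,0,0.1],[0,0,0.1],[0,0,0.1],[0,0,0.1],[0,0,0.1],[0,0,0.1],[0,0,0.1]],"twist":[0,0,0,0,0,0,0,0,0,0],"fingers":[1.5,1.5,1.5,1.5,2,2.5,3,3.5,4,4.2]}'
python3 -m inch '{"travel":[[0,0,0],[0,0,-1],[0,0,-2],[0,0,-4],[0,0,-6],[0,0,-8],[0,0,-10],[0,0,-12],[-3,0,-12],[-6,0,-12]],"twist":[0,0,0,0,0,0,0,0,0,0],"fingers":[4.2,4.2,4.2,4.2,4.2,5,5.5,5.5,5.5,5.5]}'
python3 - <<'E'
from h import *
s=grab('side');crop(s,300,160,440,290,5,'c7')
E
python3 to.py 581 -412.5 150 89
```

```text
clock: 35.68
eef_pos: [582.6, -28.8, 35.1]
tool_rot: [-3.141, 0.0, 1.553]
force: [-0.2, 0.7, -0.7]
width: 42.2
clock: 36.52
eef_pos: [583.3, -87.2, 157.8]
tool_rot: [3.138, -0.001, 1.558]
force: [0.4, -0.9, -0.1]
width: 55.1
clk 36.57 pos [581.8 -97.9 158.2] rpy [179.7   0.4  88.6] F [-0.1 -6.2  0.6] w 54.8 q7 0.55
travel cm [-31.45   0.66   1.05] dist 31.5 twist -0.4
```

View pics/c7.png

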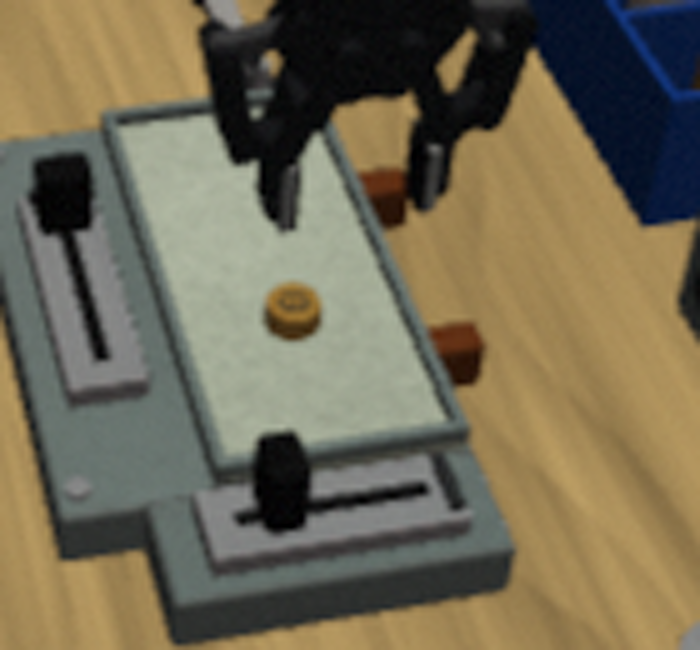

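```bash
python3 -m inch '{"travel":[[-2,0,0],[-5.5,0.1,0],[-9.5,0.2,0],[-13.5,0.3,0],[-17.5,0.4,0],[-21.5,0.4,0],[-25.5,0.5,0],[-29,0.6,0],[-31,0.65,1],[-31.45,0.65,2]],"twist":[0,0,0,0,0,0,0,0,0,-0.4],"fingers":[5.5,5.5,5.5,5.5,5.5,5.5,5.5,5.5,5.5,5.5]}'
python3 - <<'E'
from h import *
s=grab('side');crop(s,340,270,480,400,5,'d1')
E
python3 to.py 581 -412.5 80 89
```

```text
clock: 37.4
eef_pos: [580.3, -410.5, 137.0]
tool_rot: [3.141, 0.006, 1.553]
force: [-0.8, -0.3, 0.0]
width: 55.0
clk 37.45 pos [ 579.7 -407.1  133.8] rpy [-1.799e+02  1.000e-01  8.910e+01] F [-0.9 -0.1 -1. ] w 55.5 q7 0.93
travel cm [-0.53  0.15  5.38] dist 5.4 twist 0.1
```

View pics/d1.png

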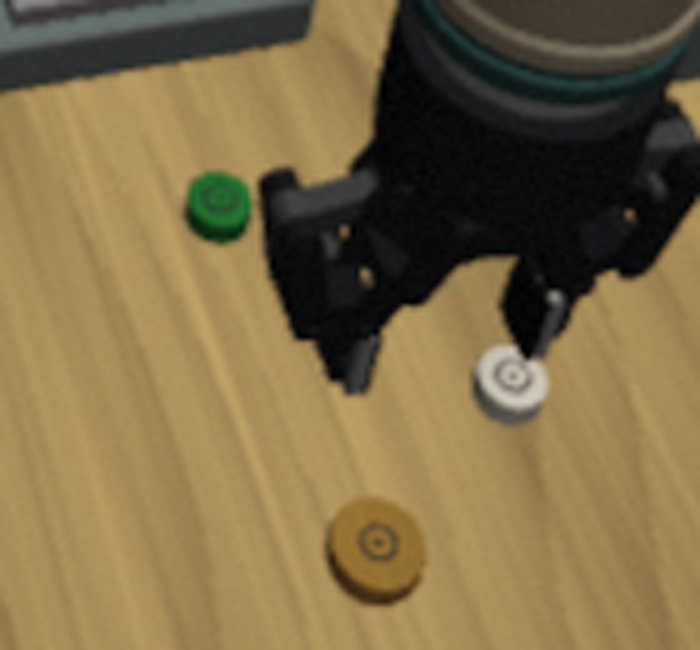

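```bash
python3 -m inch '{"travel":[[-0.2,0.1,1],[-0.4,0.15,2.5],[-0.5,0.15,4],[-0.5,0.15,5.5],[-0.5,0.15,7],[-0.5,0.15,8.5],[-0.5,0.15,9.8],[-0.5,0.15,10.3],[-0.5,0.15,10.3],[-0.5,0.15,10.3]],"twist":[0,0,0,0,0,0,0,0,0,0],"fingers":[5.5,5.5,5.5,5.5,5.5,5.5,5.5,5.5,5.5,5.5]}'
python3 - <<'E'
from h import *
s=grab('side');crop(s,350,290,470,400,6,'d2')
E
python3 to.py 581 -412.5 -4 89
```

```text
clock: 38.28
eef_pos: [583.8, -408.7, 32.2]
tool_rot: [-3.141, 0.0, 1.559]
force: [0.2, 0.0, 0.3]
width: 54.7
clk 38.33 pos [ 584.2 -409.    32.9] rpy [1.80e+02 1.00e-01 8.94e+01] F [ 0.5 -0.5 -0.3] w 55.0 q7 0.97
travel cm [-0.35 -0.32  3.69] dist 3.7 twist 0.4
```

View pics/d2.png

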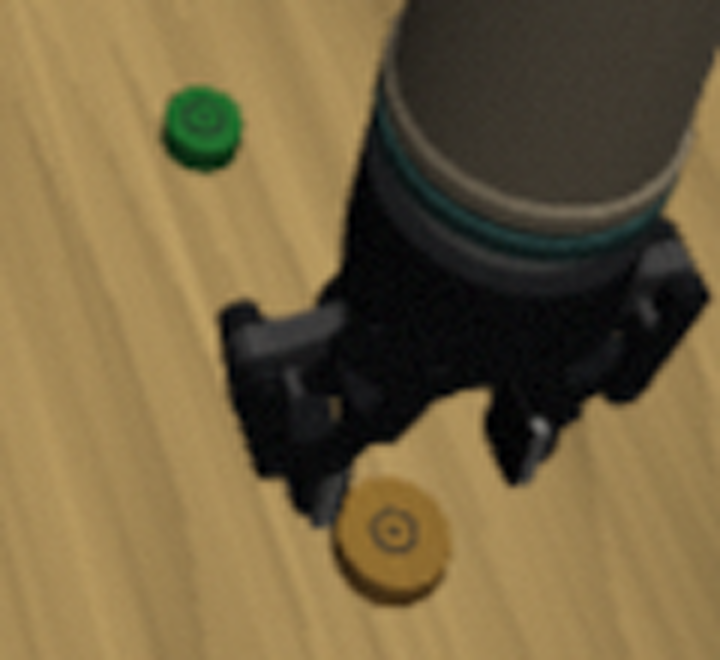

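```bash
python3 -m inch '{"travel":[[-0.2,-0.15,0],[-0.35,-0.3,0.3],[-0.35,-0.3,1],[-0.35,-0.3,2],[-0.35,-0.3,3],[-0.35,-0.3,3.6],[-0.35,-0.3,3.6],[-0.35,-0.3,3.6],[-0.35,-0.3,3.6],[-0.35,-0.3,3.6]],"twist":[0,0,0,0,0,0,0,0,0,0],"fingers":[5.5,5.5,5.5,5.5,5.5,5.5,5.5,5.5,5,4.5]}'
python3 -m inch '{"travel":[[0,0,0],[0,0,0],[0,0,0],[0,0,0],[0,0,0],[0,0,0],[0,0,0],[0,0,0],[0,0,0],[0,0,0]],"twist":[0,0,0,0,0,0,0,0,0,0],"fingers":[4,3.5,3,2.5,2.3,2.3,2.3,2.3,2.3,2.3]}'
python3 - <<'E'
from h import *
s=grab('side');crop(s,380,340,450,400,10,'d3')
E
python3 to.py 582 60 80 89
```

```text
clock: 39.17
eef_pos: [581.1, -412.2, -3.3]
tool_rot: [3.141, 0.001, 1.56]
force: [0.2, -0.1, -0.8]
width: 45.1
clock: 40.0
eef_pos: [581.3, -412.3, -2.7]
tool_rot: [3.14, 0.001, 1.56]
force: [-0.4, 1.2, 6.6]
width: 33.3
clk 40.05 pos [ 581.3 -412.3   -2.7] rpy [179.9   0.   89.4] F [-0.4  0.9  5.3] w 33.1 q7 0.99
travel cm [47.22 -0.45 -8.3 ] dist 47.9 twist 0.4
```

View pics/d3.png

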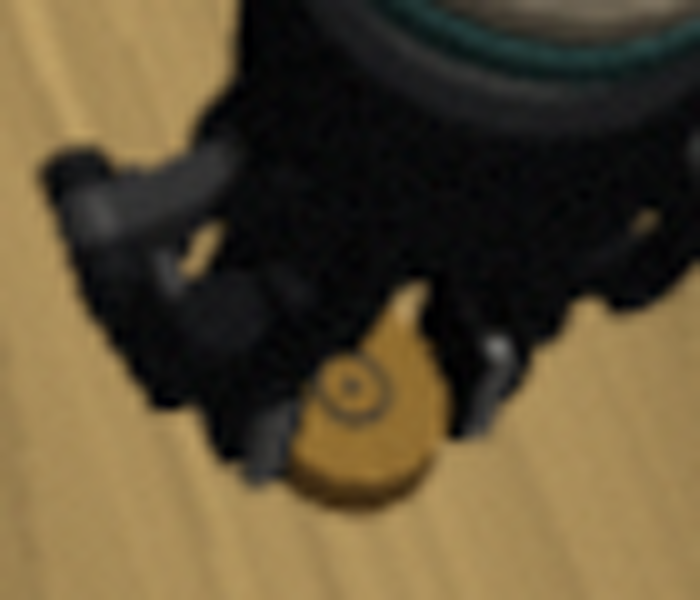

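```bash
python3 -m inch '{"travel":[[0,0,-0.5],[0,0,-1.5],[0,0,-3],[0,0,-5],[0,0,-7],[0,0,-9],[1,0,-11],[3,0,-12],[6,0,-12],[9.5,-0.1,-12]],"twist":[0,0,0,0,0,0,0,0,0,0],"fingers":[2.3,2.3,2.3,2.3,2.3,2.3,2.3,2.3,2.3,2.3]}'
python3 -m inch '{"travel":[[4,0,0],[8,0,0],[12,-0.1,0],[16,-0.1,0],[20,-0.2,0],[24,-0.2,0],[28,-0.3,0],[32,-0.3,0],[35.5,-0.4,0],[37.7,-0.4,0]],"twist":[0,0,0,0,0,0,0,0,0,0],"fingers":[2.3,2.3,2.3,2.3,2.3,2.3,2.3,2.3,2.3,2.3]}'
python3 - <<'E'
from h import *
s=grab('side');crop(s,290,110,430,270,4,'d4')
E
python3 to.py 582 60 38 89
```

```text
clock: 40.88
eef_pos: [581.0, -319.0, 119.0]
tool_rot: [3.138, 0.004, 1.556]
force: [0.4, 1.0, -1.4]
width: 33.4
clock: 41.72
eef_pos: [580.8, 65.9, 117.2]
tool_rot: [3.141, -0.004, 1.564]
force: [0.0, 0.5, -1.2]
width: 33.0
clk 41.77 pos [580.9  70.7 116.8] rpy [-180.    -0.4   89.9] F [ 0.4  5.  -2.4] w 33.4 q7 0.36
travel cm [-1.13  0.12  7.87] dist 8.0 twist 0.9
```

View pics/d4.png

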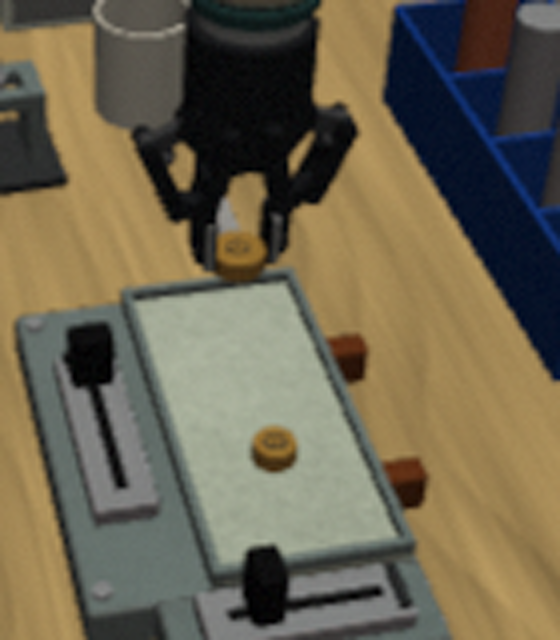

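```bash
python3 -m inch '{"travel":[[-0.5,0.1,0],[-1,0.1,0.5],[-1,0.1,2],[-1,0.1,3.5],[-1,0.1,5],[-1,0.1,6.5],[-1,0.1,7.5],[-1,0.1,7.8],[-1,0.1,7.8],[-1,0.1,7.8]],"twist":[0,0,0,0,0,0,0,0,0,0],"fingers":[2.3,2.3,2.3,2.3,2.3,2.3,2.3,2.3,2.3,2.3]}'
python3 to.py 582 60 37.2 89
```

```text
clock: 42.6
eef_pos: [582.5, 49.0, 38.8]
tool_rot: [3.141, 0.0, 1.558]
force: [0.3, -0.4, -1.0]
width: 33.3
clk 42.60 pos [582.5  49.   38.8] rpy [179.9   0.   89.3] F [ 0.3 -0.4 -1. ] w 33.3 q7 0.45
travel cm [ 1.1  -0.06  0.16] dist 1.1 twist 0.3
```

```bash
python3 -m inch '{"travel":[[0,0,0.1],[0,0,0.2],[0,0,0.25],[0,0,0.25],[0,0,0.25],[0,0,0.25],[0,0,0.25],[0,0,0.25],[0,0,0.25],[0,0,0.25]],"twist":[0,0,0,0,0,0,0,0,0,0],"fingers":[2.3,2.3,2.3,2.3,2.7,3.2,3.7,4.2,4.7,5]}'
python3 -m inch '{"travel":[[0,0,0],[0,0,-1],[0,0,-2],[0,0,-4],[0,0,-6],[0,0,-8],[0,0,-10],[0,0,-12],[2,0,-13],[5,0,-13]],"twist":[0,0,0,0,0,0,0,0,0,0],"fingers":[5,5,5,5,5,5,5,5,5,5]}'
python3 - <<'E'
from h import *
s=grab('side');t=grab('top');crop(s,290,130,420,280,5,'d5');crop(s,265,90,325,170,9,'d6')
E
python3 to.py 477 378 180 89
```

```text
clock: 43.43
eef_pos: [582.0, 50.3, 35.8]
tool_rot: [3.141, -0.0, 1.56]
force: [-1.3, 1.1, 1.0]
width: 50.2
clock: 44.27
eef_pos: [584.9, 96.2, 170.4]
tool_rot: [3.135, 0.001, 1.553]
force: [1.7, -0.4, 0.2]
width: 49.8
clk 44.37 pos [582.9 106.6 167.1] rpy [179.9  -0.3  89.8] F [-1.1  0.2 -0.6] w 50.3 q7 0.25
travel cm [ 27.1  -10.7   -1.17] dist 29.2 twist 0.8
```

View pics/d5.png

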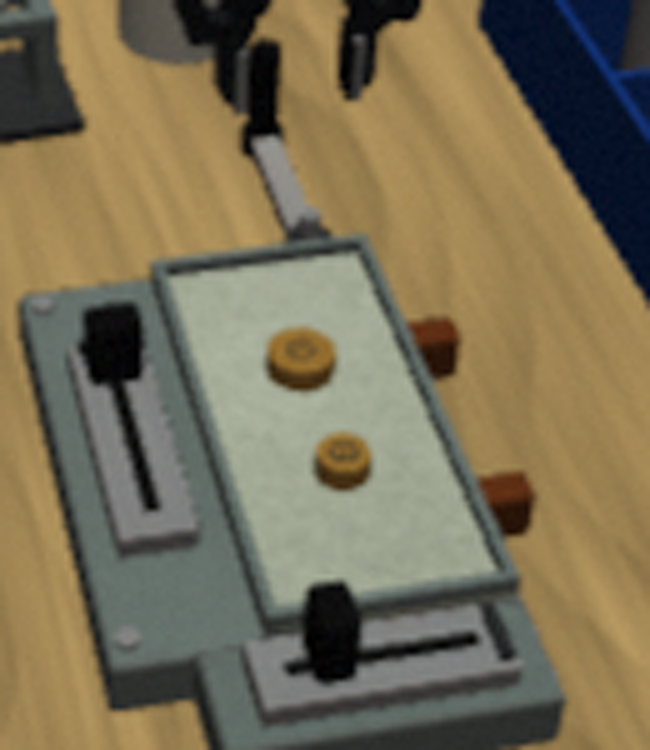

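View pics/d6.png

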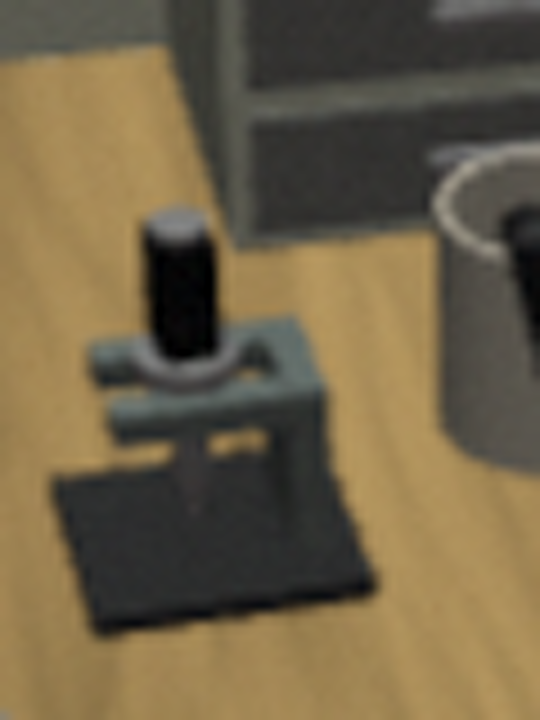

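```bash
python3 - <<'E'
from h import *
s=grab('side');t=grab('top')
f=lambda a,b:((a+.5)/9-.5+265,(b+.5)/9-.5+90)
print('top side',plane(s,*f(178,222),132)); print('collar bottom-front etc', plane(s,*f(188,350),83))
print('top top',plane(t,186.2,195.8,132))
# prong tips in side
for p in((90,355),(106,410)):print('prong',plane(s,*f(*p),75))
print('tip',plane(s,*f(194,512),15))
crop(t,150,160,260,240,7,'e0')
E
python3 to.py 466.5 378 175 89
```

```text
top side [465.15916913 374.04110651 132.        ]
collar bottom-front etc [465.82930974 373.49261006  83.        ]
top top [466.28682413 377.76490771 132.        ]
prong [434.18872241 389.96530123  75.        ]
prong [434.78071093 355.01340279  75.        ]
tip [464.84830111 376.47364901  15.        ]
clk 44.47 pos [582.5 101.3 166.6] rpy [180.   -0.   89.5] F [-0.1  0.3 -0. ] w 50.2 q7 0.26
travel cm [ 27.57 -11.84  -0.83] dist 30.0 twist 0.5
```

View pics/e0.png

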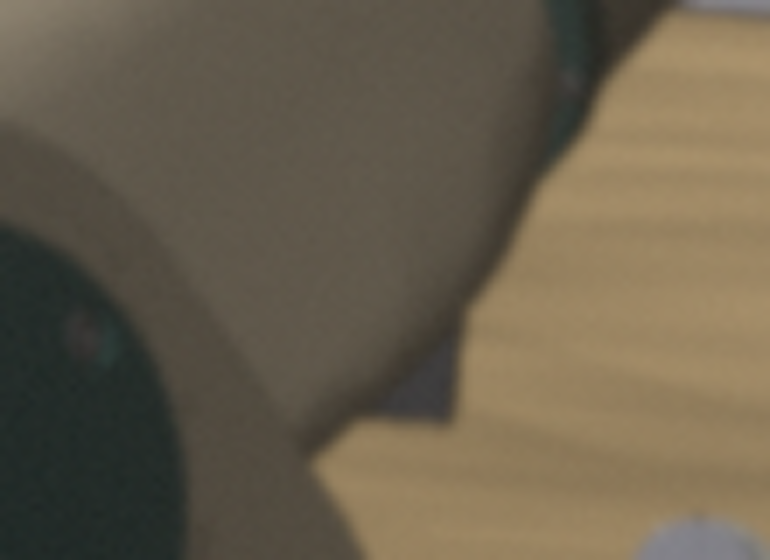

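```bash
python3 -m inch '{"travel":[[2,-1,0],[5.5,-2.4,0],[9,-4,-0.5],[12.5,-5.4,-0.8],[16,-6.9,-0.8],[19.5,-8.4,-0.8],[23,-9.9,-0.8],[25.8,-11.1,-0.8],[27.2,-11.7,-0.8],[27.5,-11.85,-0.8]],"twist":[0,0,0,0,0,0,0,0,0,0.5],"fingers":[5,5,5,5,5,5,5,5,5,5]}'
python3 - <<'E'
from h import *
s=grab('side');crop(s,240,60,340,170,6,'e1')
E
python3 to.py 466 376.5 82 89
```

```text
clock: 45.3
eef_pos: [465.3, 379.5, 173.7]
tool_rot: [-3.141, -0.001, 1.555]
force: [-0.9, -0.9, -0.9]
width: 50.1
clk 45.35 pos [466.3 377.7 173.8] rpy [-180.   -0.   89.] F [-0.4  0.2 -0.1] w 50.0 q7 -0.24
travel cm [-0.12 -0.02  9.18] dist 9.2 twist -0.0
```

View pics/e1.png

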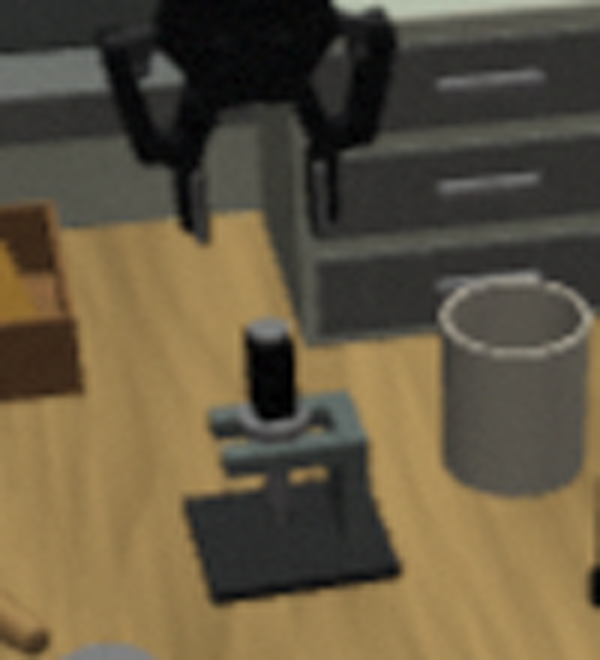

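```bash
python3 -m inch '{"travel":[[0,0,0],[0,0,1],[0,0,2.5],[0,0,4],[0,0,5],[0,0,6],[0,0,7],[0,0,7],[0,0,7],[0,0,7]],"twist":[0,0,0,0,0,0,0,0,0,0],"fingers":[5,5,5,5,5,5,5,5,5,5]}'
python3 - <<'E'
from h import *
s=grab('side');crop(s,250,80,320,160,8,'e2')
E
python3 to.py 466 376.5 83 89
```

```text
clock: 46.18
eef_pos: [467.7, 376.4, 104.2]
tool_rot: [3.141, -0.0, 1.551]
force: [0.1, -0.0, -0.2]
width: 50.0
clk 46.23 pos [467.7 376.6 104.4] rpy [179.9  -0.   88.9] F [-0.4 -0.2 -0.5] w 49.7 q7 -0.18
travel cm [-0.01 -0.17  2.14] dist 2.1 twist -0.1
```

View pics/e2.png

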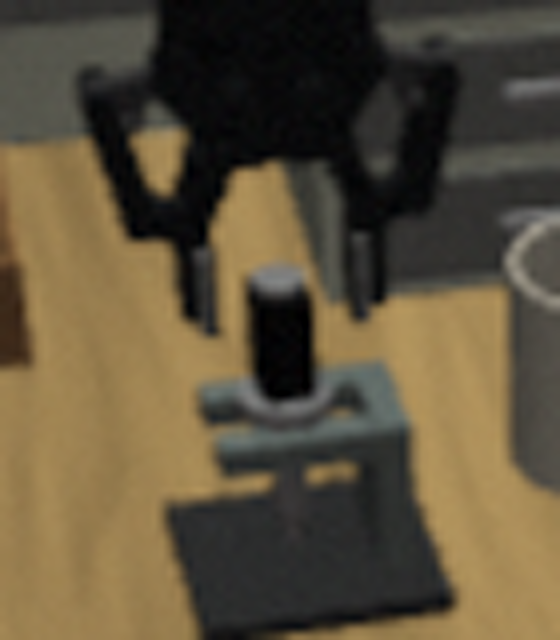

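```bash
python3 -m inch '{"travel":[[0,0,0.5],[0,0,1],[0,0,1.5],[0,0,2],[0,0,2.1],[0,0,2.1],[0,0,2.1],[0,0,2.1],[0,0,2.1],[0,0,2.1]],"twist":[0,0,0,0,0,0,0,0,0,0],"fingers":[5,5,5,5,5,5,4.5,4,3.5,3]}'
python3 - <<'E'
from h import *
s=grab('side');crop(s,250,80,320,160,8,'e3')
E
python3 to.py 466 376.5 83 89
```

```text
clock: 47.07
eef_pos: [467.3, 376.5, 83.0]
tool_rot: [3.141, -0.0, 1.551]
force: [0.1, -0.2, 0.0]
width: 29.9
clk 47.12 pos [467.2 376.5  83. ] rpy [180.   -0.   88.9] F [1.2 0.2 0. ] w 29.7 q7 -0.16
travel cm [-0.   -0.12 -0.  ] dist 0.1 twist -0.1
```

View pics/e3.png

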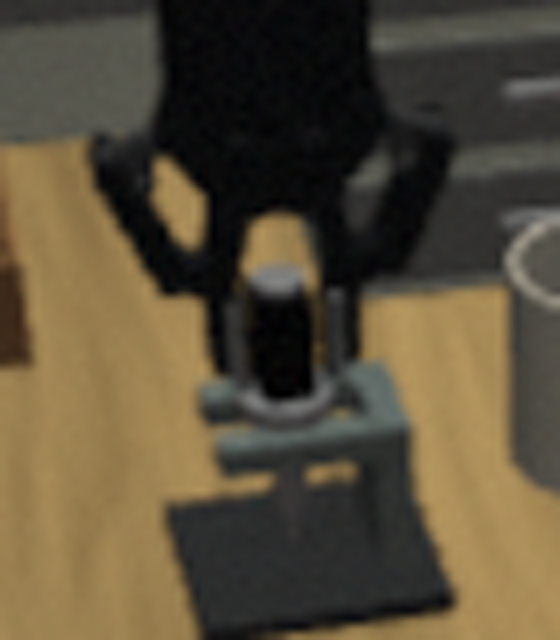

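```bash
python3 -m inch '{"travel":[[0,-0.1,0],[0,-0.1,0],[0,-0.1,0],[0,-0.1,0],[0,-0.1,0],[0,-0.1,0],[0,-0.1,0],[0,-0.1,0],[0,-0.1,0],[0,-0.1,0]],"twist":[0,0,0,0,0,0,0,0,0,0],"fingers":[2.8,2.5,2.2,1.9,1.5,1.2,1,1,1,1]}'
python3 - <<'E'
from h import *
s=grab('side');crop(s,250,80,320,160,8,'e4')
E
python3 to.py 466 376.5 83 89
```

```text
clock: 47.95
eef_pos: [466.2, 376.5, 83.1]
tool_rot: [3.142, -0.0, 1.551]
force: [-1.0, -0.5, 4.9]
width: 22.5
clk 48.00 pos [466.2 376.5  83.1] rpy [180.   -0.   88.9] F [-1.3 -1.   5.4] w 22.5 q7 -0.16
travel cm [-0.   -0.02  0.01] dist 0.0 twist -0.1
```

View pics/e4.png

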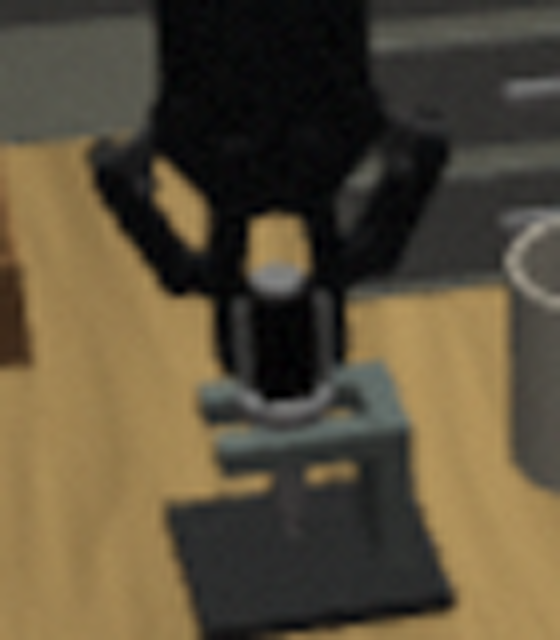

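```bash
python3 -m inch '{"travel":[[0,0,-0.3],[0,0,-1],[0,0,-2],[0,0,-3.5],[0,0,-5],[0,0,-6.5],[0,0,-8],[0,0,-9],[0,0,-9],[0,0,-9]],"twist":[0,0,0,0,0,0,0,0,0,0],"fingers":[1,1,1,1,1,1,1,1,1,1]}'
python3 - <<'E'
from h import *
s=grab('side');crop(s,250,60,320,160,7,'e5');crop(s,310,160,420,280,6,'e6')
E
python3 to.py 582 -29 173 89
```

```text
clock: 48.83
eef_pos: [466.2, 376.6, 173.3]
tool_rot: [3.141, -0.001, 1.551]
force: [-0.3, 0.5, -2.0]
width: 22.8
clk 48.88 pos [465.7 376.4 172.5] rpy [-180.     0.    88.9] F [-0.1 -1.  -1.6] w 22.5 q7 -0.24
travel cm [-40.3   12.43  -0.06] dist 42.2 twist -0.1
```

View pics/e5.png

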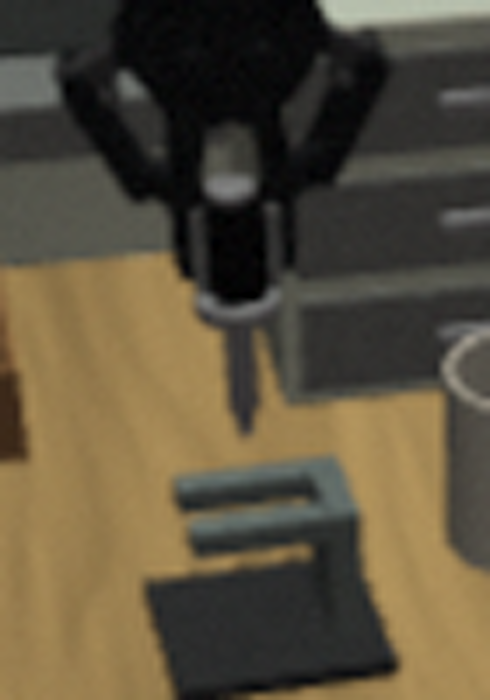

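View pics/e6.png

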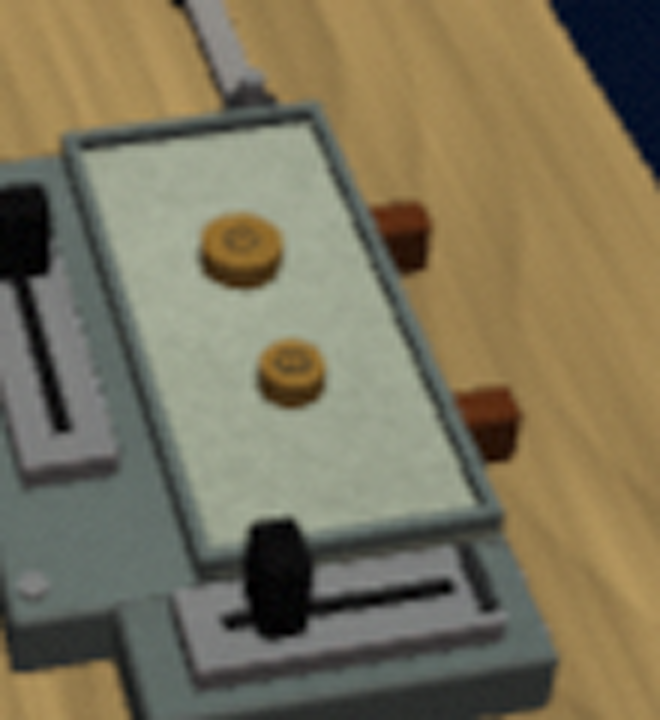

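```bash
python3 - <<'E'
from h import *
s=grab('side')
g=lambda a,b,k,u,v:((a+.5)/k-.5+u,(b+.5)/k-.5+v)
print('m1',plane(s,*g(291,363,6,310,160),54));print('m2',plane(s,*g(241,240,6,310,160),54))
print('tip',plane(s,*g(245,436,7,250,60),104.5))
print(proj(s,(466,376.5,104.5)))
E
```

```text
m1 [580.74020142 -28.39907376  54.        ]
m2 [580.86446339  48.65223232  54.        ]
tip [464.76184958 376.43979364 104.5       ]
[284.97484917 121.8019854 ]
```

```bash
python3 -m inch '{"travel":[[-1.5,0.4,-0.5],[-4.5,1.4,-1],[-8.5,2.6,-1],[-12.5,3.9,-1],[-16.5,5.1,-1],[-20.5,6.3,-1],[-24.3,7.5,-1],[-28.1,8.7,-1],[-31.9,9.8,-1],[-35.5,11,-1]],"twist":[0,0,0,0,0,0,0,0,0,0],"fingers":[1,1,1,1,1,1,1,1,1,1]}'
python3 -m inch '{"travel":[[-2.4,0.7,0],[-4,1.2,0],[-4.8,1.4,0],[-4.8,1.4,0.5],[-4.8,1.4,1.5],[-4.8,1.4,2.5],[-4.8,1.4,3.2],[-4.8,1.4,3.2],[-4.8,1.4,3.2],[-4.8,1.4,3.2]],"twist":[0,0,0,0,0,0,0,0,0,0],"fingers":[1,1,1,1,1,1,1,1,1,1]}'
python3 - <<'E'
from h import *
s=grab('side');crop(s,310,150,410,250,7,'f1')
E
python3 to.py 582.3 -28.6 126 88.9
```

```text
clock: 49.77
eef_pos: [568.3, 15.7, 182.4]
tool_rot: [-3.14, 0.001, 1.549]
force: [0.5, -0.7, -0.7]
width: 22.6
clock: 50.6
eef_pos: [582.2, -28.4, 150.8]
tool_rot: [-3.142, 0.0, 1.552]
force: [-0.5, -0.3, -0.5]
width: 22.9
clk 50.65 pos [582.3 -28.6 151. ] rpy [180.    0.   88.9] F [ 1.  -0.2 -1.4] w 22.6 q7 0.48
travel cm [ 0.   -0.01  2.5 ] dist 2.5 twist -0.0
```

View pics/f1.png

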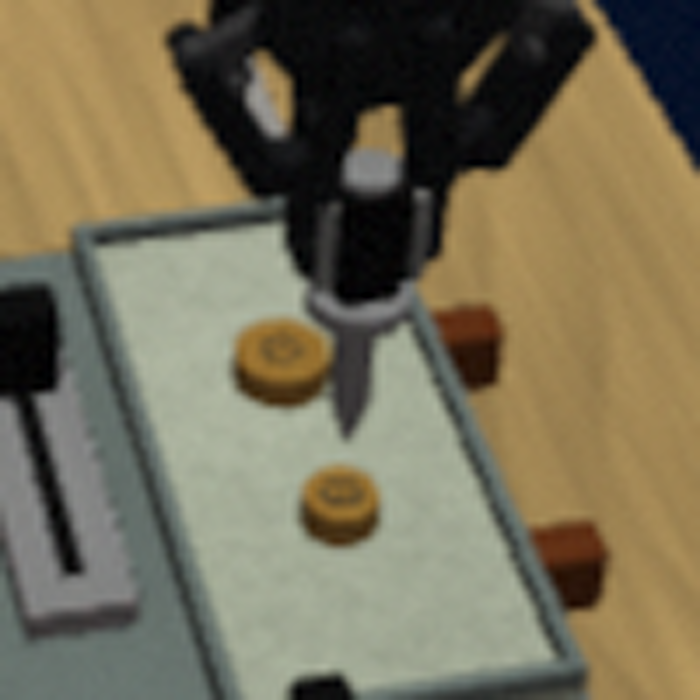

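```bash
python3 - <<'E'
from h import *
s=grab('side')
g=lambda a,b,k,u,v:((a+.5)/k-.5+u,(b+.5)/k-.5+v)
print(g(348,437,7,310,150),g(342,492,7,310,150)); print('tip',plane(s,*g(348,437,7,310,150),83),'mark',plane(s,*g(342,492,7,310,150),54))
E
```

```text
(359.2857142857143, 212.0) (358.42857142857144, 219.85714285714286)
tip [581.26654798 -30.40468246  83.        ] mark [581.78896334 -27.82096437  54.        ]
```

```bash
python3 -m inch '{"travel":[[0.1,0,0],[0.1,0,0.5],[0.1,0,1],[0.1,0,1.5],[0.1,0,2],[0.1,0,2.4],[0.1,0,2.5],[0.1,0,2.5],[0.1,0,2.5],[0.1,0,2.5]],"twist":[0,0,0,0,0,0,0,0,0,0],"fingers":[1,1,1,1,1,1,1,1,1,1]}'
python3 - <<'E'
from h import *
s=grab('side');crop(s,330,190,390,250,12,'f2')
E
python3 to.py 582.3 -28.6 122 88.9
```

```text
clock: 51.53
eef_pos: [582.3, -28.1, 126.0]
tool_rot: [3.141, 0.0, 1.551]
force: [0.4, -1.2, -1.5]
width: 23.2
clk 51.58 pos [582.3 -28.  126.1] rpy [180.    0.   88.9] F [-0.1 -0.3 -1.4] w 22.6 q7 0.50
travel cm [-0.06 -0.    0.41] dist 0.4 twist -0.0
```

View pics/f2.png

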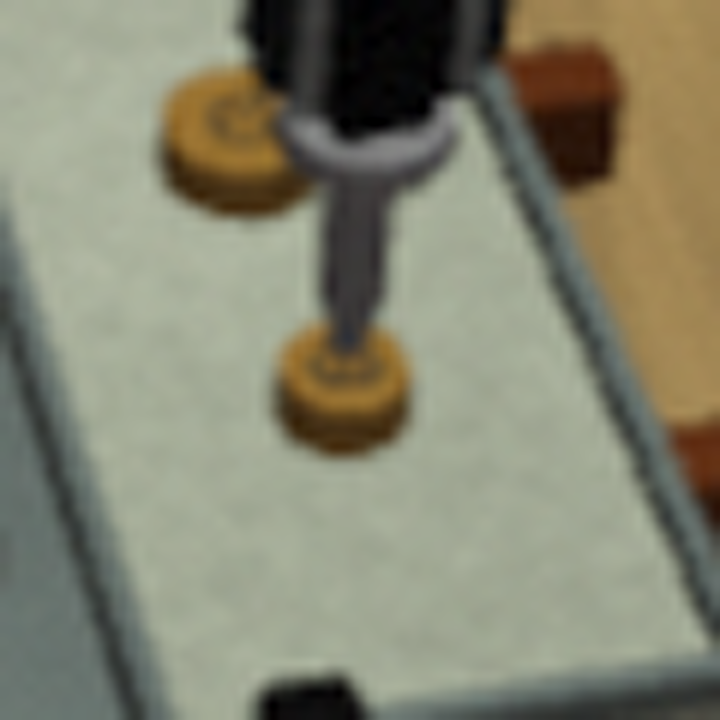

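```bash
python3 -m inch '{"travel":[[0,0,0.05],[0,0,0.1],[0,0,0.15],[0,0,0.2],[0,0,0.25],[0,0,0.3],[0,0,0.3],[0,0,0.3],[0,0,0.3],[0,0,0.3]],"twist":[0,0,0,0,0,0,0,0,0,0],"fingers":[1,1,1,1,1,1,1,1,1,1]}'
python3 -m inch '{"travel":[[0,0,0.02],[0,0,0.04],[0,0,0.06],[0,0,0.08],[0,0,0.1],[0,0,0.1],[0,0,0.1],[0,0,0.1],[0,0,0.1],[0,0,0.1]],"twist":[0,0,0,0,0,0,0,0,0,0],"fingers":[1,1,1,1,1,1,1,1,1,1]}'
```

```text
clock: 52.42
eef_pos: [582.1, -28.0, 122.8]
tool_rot: [3.142, -0.0, 1.551]
force: [-0.1, 0.4, -0.7]
width: 22.6
clock: 53.25
eef_pos: [582.1, -27.9, 121.8]
tool_rot: [3.142, -0.0, 1.551]
force: [0.1, -0.4, -0.3]
width: 22.9
```

```bash
python3 -m inch '{"travel":[[0,0,0.02],[0,0,0.04],[0,0,0.06],[0,0,0.06],[0,0,0.06],[0,0,0.06],[0,0,0.06],[0,0,0.06],[0,0,0.06],[0,0,0.06]],"twist":[0,0,0,0,0,0,0,0,0,0],"fingers":[1,1,1,1,1,1,1,1,1,1]}'
python3 - <<'E'
from h import *
for i in range(3): grab('side'); print(np.round(ctrl.read_state()['force'],1),ctrl.read_state()['eef_pos'][2])
E
```

```text
clock: 54.08
eef_pos: [582.2, -28.0, 121.4]
tool_rot: [3.141, -0.0, 1.551]
force: [-0.5, -0.4, 5.3]
width: 22.7
[-1.1  0.1  5.8] 121.43710897923938
[-1.  -0.5  5.3] 121.43257919305265
[-0.3  0.   5. ] 121.41948709817932
```

```bash
python3 -m inch '{"travel":[[0,0,-0.02],[0,0,-0.02],[0,0,-0.02],[0,0,-0.02],[0,0,-0.02],[0,0,-0.02],[0,0,-0.02],[0,0,-0.02],[0,0,-0.02],[0,0,-0.02]],"twist":[0,0,0,0,0,0,0,0,0,0],"fingers":[1,1,1,1,1,1,1,1,1,1]}'
python3 - <<'E'
from h import *
s=grab('side');crop(s,330,190,390,250,12,'f3')
E
python3 -m inch '{"travel":[[0,0,0],[0,0,0],[0,0,0],[0,0,0],[0,0,0],[0,0,0],[0,0,0],[0,0,0],[0,0,0],[0,0,0]],"twist":[0,0,0,0,0,0,0,0,0,0],"fingers":[1,1,1,1,1,1,1,1,1,1]}'
```

```text
clock: 55.07
eef_pos: [582.2, -27.9, 121.4]
tool_rot: [3.141, -0.0, 1.551]
force: [-0.3, 0.4, 5.9]
width: 22.8
clock: 55.95
eef_pos: [582.2, -28.0, 121.4]
tool_rot: [3.141, 0.0, 1.551]
force: [-1.2, 0.4, 5.5]
width: 22.5
```

View pics/f3.png

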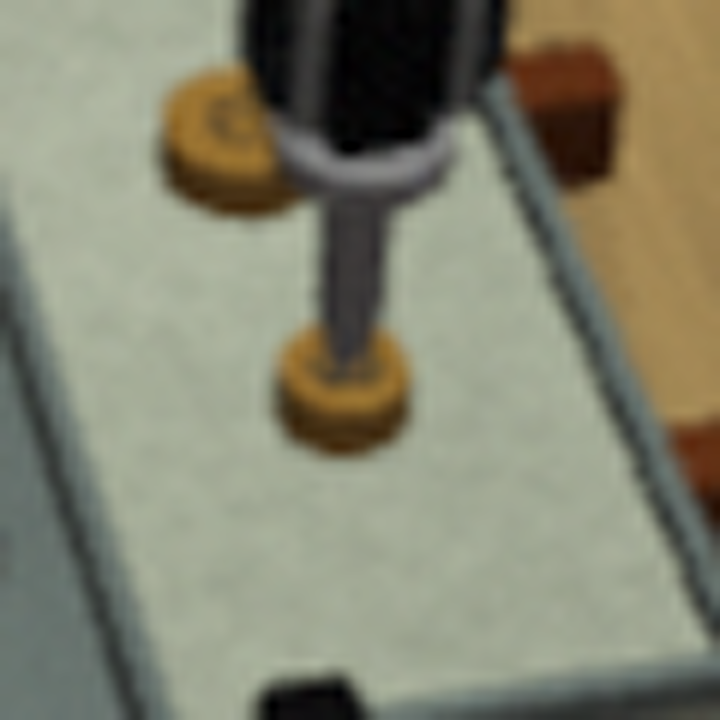

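```bash
python3 -m inch '{"travel":[[0,0,-0.2],[0,0,-0.8],[0,0,-1.6],[0,0,-2.4],[1,0,-3],[3,0,-3],[5,0,-3],[7,-0.1,-3],[7.7,-0.1,-3],[7.7,-0.1,-3]],"twist":[0,0,0,0,0,0,0,0,0,0],"fingers":[1,1,1,1,1,1,1,1,1,1]}'
python3 -m inch '{"travel":[[0,0,0],[0,0,0],[0,0,0.5],[0,0,1],[0,0,1.5],[0,0,2],[0,0,2.4],[0,0,2.4],[0,0,2.4],[0,0,2.4]],"twist":[0,0,0,0,0,0,0,0,0,0],"fingers":[1,1,1,1,1,1,1,1,1,1]}'
python3 - <<'E'
from h import *
s=grab('side');crop(s,320,170,380,230,12,'f4')
E
python3 to.py 582.3 49.2 122 88.9
```

```text
clock: 56.78
eef_pos: [582.6, 52.5, 151.5]
tool_rot: [-3.141, -0.002, 1.556]
force: [0.5, -0.5, -1.9]
width: 22.8
clock: 57.62
eef_pos: [582.8, 48.9, 127.4]
tool_rot: [3.141, 0.0, 1.551]
force: [-0.2, 0.5, -1.0]
width: 22.7
clk 57.67 pos [582.8  49.  127.6] rpy [180.    0.   88.9] F [ 0.1  0.2 -0.6] w 22.9 q7 0.37
travel cm [ 0.02 -0.05  0.56] dist 0.6 twist -0.0
```

View pics/f4.png

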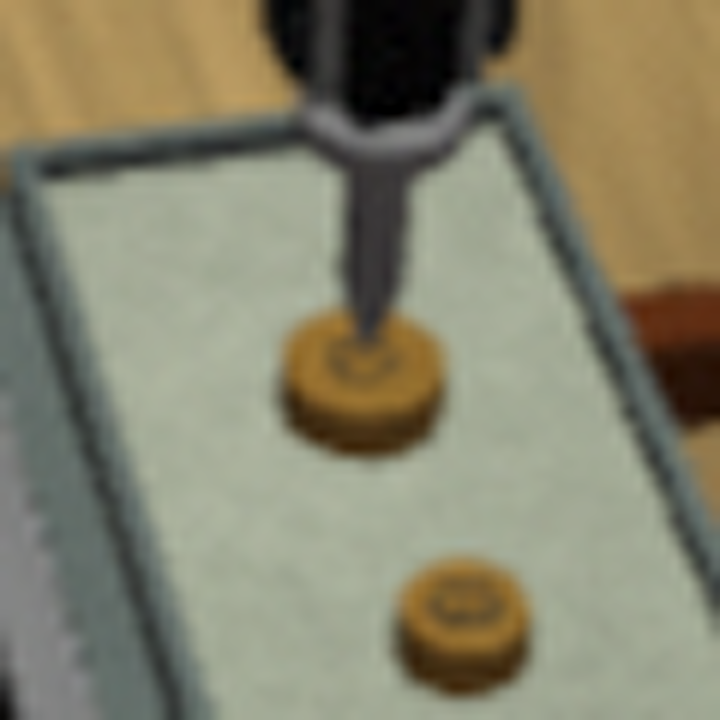

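```bash
python3 -m inch '{"travel":[[0,-0.06,0.1],[0,-0.06,0.2],[0,-0.06,0.3],[0,-0.06,0.4],[0,-0.06,0.5],[0,-0.06,0.55],[0,-0.06,0.55],[0,-0.06,0.55],[0,-0.06,0.55],[0,-0.06,0.55]],"twist":[0,0,0,0,0,0,0,0,0,0],"fingers":[1,1,1,1,1,1,1,1,1,1]}'
python3 -m inch '{"travel":[[0,0,0.02],[0,0,0.04],[0,0,0.05],[0,0,0.05],[0,0,0.05],[0,0,0.05],[0,0,0.05],[0,0,0.05],[0,0,0.05],[0,0,0.05]],"twist":[0,0,0,0,0,0,0,0,0,0],"fingers":[1,1,1,1,1,1,1,1,1,1]}'
```

```text
clock: 58.5
eef_pos: [582.0, 49.1, 121.9]
tool_rot: [-3.142, -0.0, 1.551]
force: [0.5, -0.1, -0.9]
width: 22.9
clock: 59.33
eef_pos: [582.1, 49.1, 121.5]
tool_rot: [3.141, -0.0, 1.551]
force: [-0.4, 0.4, 4.2]
width: 22.5
```

```bash
python3 -m inch '{"travel":[[0,0,0],[0,0,0],[0,0,0],[0,0,0],[0,0,0],[0,0,0],[0,0,0],[0,0,0],[0,0,0],[0,0,0]],"twist":[0,0,0,0,0,0,0,0,0,0],"fingers":[1,1,1,1,1,1,1,1,1,1]}'
python3 - <<'E'
from h import *
s=grab('side');crop(s,320,170,380,230,12,'f5')
E
python3 -m inch '{"travel":[[0,0,0],[0,0,0],[0,0,0],[0,0,0],[0,0,0],[0,0,0],[0,0,0],[0,0,0],[0,0,0],[0,0,0]],"twist":[0,0,0,0,0,0,0,0,0,0],"fingers":[1,1,1,1,1,1,1,1,1,1]}'
python3 to.py 466.2 376.5 185 88.9
```

```text
clock: 60.17
eef_pos: [582.1, 49.1, 121.4]
tool_rot: [3.141, -0.0, 1.551]
force: [-1.8, -0.3, 4.7]
width: 22.7
clock: 61.05
eef_pos: [582.1, 49.1, 121.4]
tool_rot: [3.141, -0.0, 1.551]
force: [-1.6, -0.0, 4.2]
width: 22.6
clk 61.05 pos [582.1  49.1 121.4] rpy [180.   -0.   88.9] F [-1.6 -0.   4.2] w 22.6 q7 0.38
travel cm [ 32.5  -12.24  -6.36] dist 35.3 twist -0.0
```

View pics/f5.png

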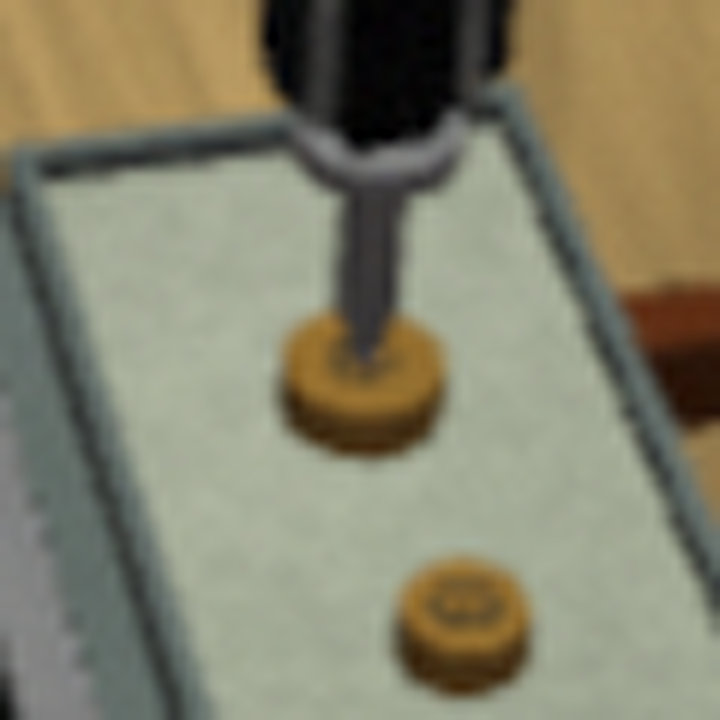

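```bash
python3 -m inch '{"travel":[[0,0,-0.3],[0,0,-1.5],[0,0,-3],[0,0,-5],[1,-0.4,-6.4],[3.5,-1.3,-6.4],[7,-2.6,-6.4],[10.5,-4,-6.4],[14,-5.3,-6.4],[17.5,-6.6,-6.4]],"twist":[0,0,0,0,0,0,0,0,0,0],"fingers":[1,1,1,1,1,1,1,1,1,1]}'
python3 -m inch '{"travel":[[3.5,-1.3,0],[7,-2.6,0],[10,-3.8,0],[12.5,-4.7,0],[14,-5.3,0],[14.8,-5.6,0],[15,-5.64,0],[15,-5.64,0],[15,-5.64,0],[15,-5.64,0]],"twist":[0,0,0,0,0,0,0,0,0,0],"fingers":[1,1,1,1,1,1,1,1,1,1]}'
python3 - <<'E'
from h import *
s=grab('side');crop(s,250,60,320,160,7,'g1')
E
python3 to.py 466.2 376.5 110 88.9
```

```text
clock: 61.88
eef_pos: [518.7, 226.8, 185.9]
tool_rot: [3.141, -0.0, 1.55]
force: [0.8, 0.6, -1.1]
width: 22.9
clock: 62.72
eef_pos: [467.2, 374.4, 185.7]
tool_rot: [3.141, 0.001, 1.548]
force: [0.0, -0.1, -1.2]
width: 22.6
clk 62.77 pos [467.1 374.7 185.7] rpy [180.    0.   88.7] F [ 0.1 -0.4 -1.2] w 22.4 q7 -0.25
travel cm [ 0.19 -0.09  7.57] dist 7.6 twist -0.2
```

View pics/g1.png

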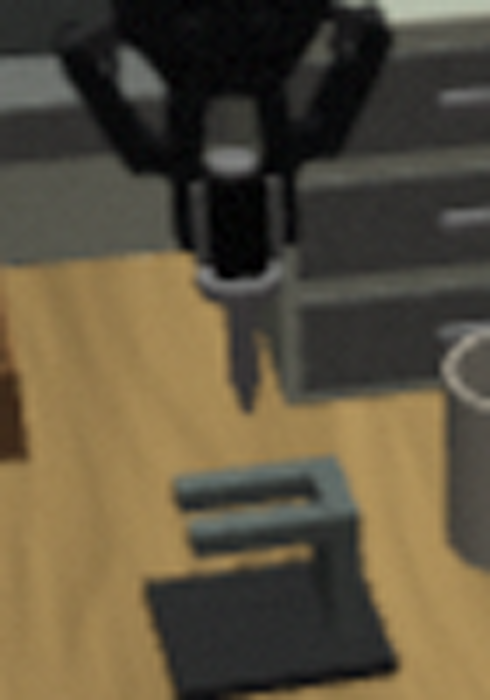

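```bash
python3 -m inch '{"travel":[[0.1,-0.05,0],[0.18,-0.09,0],[0.18,-0.09,0.5],[0.18,-0.09,1.2],[0.18,-0.09,2],[0.18,-0.09,2.5],[0.18,-0.09,2.5],[0.18,-0.09,2.5],[0.18,-0.09,2.5],[0.18,-0.09,2.5]],"twist":[-0.2,-0.2,-0.2,-0.2,-0.2,-0.2,-0.2,-0.2,-0.2,-0.2],"fingers":[1,1,1,1,1,1,1,1,1,1]}'
python3 - <<'E'
from h import *
s=grab('side');crop(s,260,100,310,150,12,'g2')
E
python3 to.py 466.2 376.5 84.5 88.9
```

```text
clock: 63.6
eef_pos: [465.6, 378.3, 160.7]
tool_rot: [3.141, -0.0, 1.554]
force: [-0.3, -0.6, -0.8]
width: 22.6
clk 63.65 pos [465.6 378.4 160.7] rpy [180.   -0.   89.1] F [-0.4 -0.5 -0.6] w 22.4 q7 -0.23
travel cm [-0.19  0.06  7.62] dist 7.6 twist 0.2
```

View pics/g2.png

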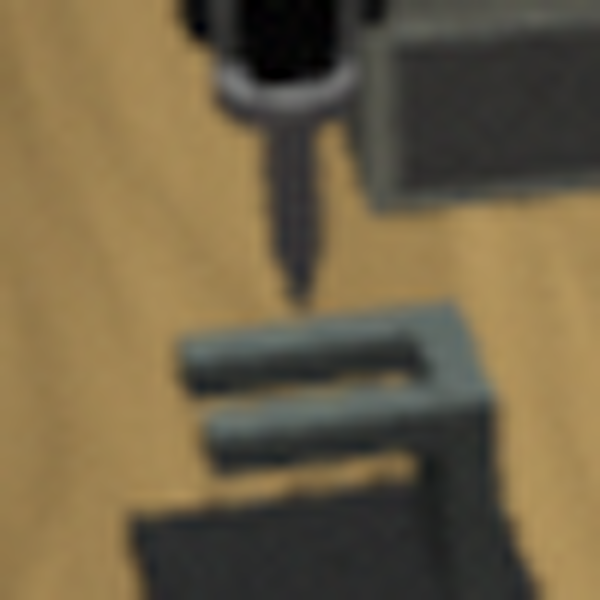

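```bash
python3 -m inch '{"travel":[[-0.1,0.05,0],[-0.18,0.06,0],[-0.18,0.06,0],[-0.18,0.06,0.2],[-0.18,0.06,0.5],[-0.18,0.06,0.7],[-0.18,0.06,0.7],[-0.18,0.06,0.7],[-0.18,0.06,0.7],[-0.18,0.06,0.7]],"twist":[0.2,0.2,0.2,0.2,0.2,0.2,0.2,0.2,0.2,0.2],"fingers":[1,1,1,1,1,1,1,1,1,1]}'
python3 to.py 466.2 376.5 84.5 88.9
python3 -m inch '{"travel":[[0,0,0.5],[0,0,1],[0,0,1.6],[0,0,2.2],[0,0,2.8],[0,0,3.4],[0,0,3.7],[0,0,3.7],[0,0,3.7],[0,0,3.7]],"twist":[0,0,0,0,0,0,0,0,0,0],"fingers":[1,1,1,1,1,1,1,1,1,1]}'
python3 - <<'E'
from h import *
s=grab('side');crop(s,260,100,310,150,12,'g3')
E
python3 to.py 466.2 376.5 84.5 88.9
```

```text
clock: 64.48
eef_pos: [465.9, 376.5, 153.5]
tool_rot: [3.141, -0.0, 1.551]
force: [-0.3, 0.1, -0.7]
width: 22.7
clk 64.48 pos [465.9 376.5 153.5] rpy [180.   -0.   88.9] F [-0.3  0.1 -0.7] w 22.7 q7 -0.22
travel cm [0.   0.03 6.9 ] dist 6.9 twist -0.0
clock: 65.32
eef_pos: [466.1, 376.5, 116.6]
tool_rot: [3.141, -0.0, 1.551]
force: [0.1, 0.9, -1.5]
width: 22.5
clk 65.37 pos [466.1 376.6 116.7] rpy [180.   -0.   88.9] F [-0.1  0.2 -1.1] w 22.5 q7 -0.19
travel cm [-0.01  0.    3.22] dist 3.2 twist -0.0
```

View pics/g3.png

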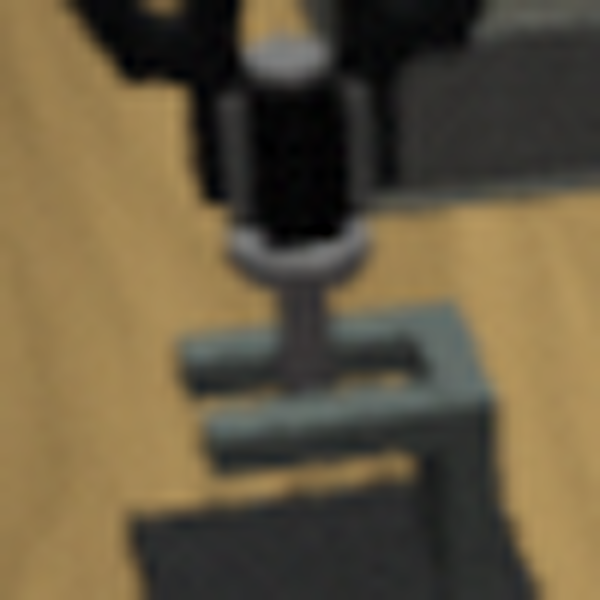

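In the slot. I continue down to just above the seat.

```bash
python3 -m inch '{"travel":[[0,0,0.5],[0,0,1],[0,0,1.6],[0,0,2.2],[0,0,2.7],[0,0,3],[0,0,3.1],[0,0,3.1],[0,0,3.1],[0,0,3.1]],"twist":[0,0,0,0,0,0,0,0,0,0],"fingers":[1,1,1,1,1,1,1,1,1,1]}'
python3 -m inch '{"travel":[[0,0,0.05],[0,0,0.1],[0,0,0.15],[0,0,0.15],[0,0,0.15],[0,0,0.15],[0,0,0.15],[0,0,0.15],[0,0,0.15],[0,0,0.15]],"twist":[0,0,0,0,0,0,0,0,0,0],"fingers":[1,1,1,1,1,1,1,1,1,1]}'
```

```text
clock: 66.2
eef_pos: [466.1, 376.5, 85.6]
tool_rot: [3.141, -0.0, 1.551]
force: [0.7, 0.4, -1.4]
width: 22.7
clock: 67.03
eef_pos: [465.9, 376.4, 83.9]
tool_rot: [3.142, -0.0, 1.551]
force: [-0.1, -0.3, -1.0]
width: 22.8
```

```bash
python3 -m inch '{"travel":[[0,0,0.03],[0,0,0.06],[0,0,0.1],[0,0,0.1],[0,0,0.1],[0,0,0.1],[0,0,0.1],[0,0,0.1],[0,0,0.1],[0,0,0.1]],"twist":[0,0,0,0,0,0,0,0,0,0],"fingers":[1,1,1,1,1,1,1,1,1,1]}'
```

```text
clock: 67.87
eef_pos: [465.9, 376.5, 83.1]
tool_rot: [3.142, -0.0, 1.551]
force: [-0.5, -1.6, 4.1]
width: 22.8
```

```bash
python3 -m inch '{"travel":[[0,0,0],[0,0,0],[0,0,0],[0,0,0],[0,0,0],[0,0,0],[0,0,0],[0,0,0],[0,0,-0.2],[0,0,-0.4]],"twist":[0,0,0,0,0,0,0,0,0,0],"fingers":[2.3,2.4,2.6,2.9,3.2,3.6,4,4.5,5,5]}'
python3 -m inch '{"travel":[[0,0,-0.5],[0,0,-1.5],[0,0,-3],[0,0,-5],[0,0,-7],[0,0,-9],[0,0,-10],[-2,1,-10],[-5,2,-10],[-8.5,3,-10]],"twist":[0,0,0,0,0,0,0,0,0,0],"fingers":[5,5,5,5,5,5,5,5,5,5]}'
python3 - <<'E'
from h import *
s=grab('side');crop(s,260,90,330,160,10,'g4');crop(s,290,130,420,280,5,'g5')
E
python3 to.py 538 -148 150 88.9
```

```text
clock: 68.7
eef_pos: [465.8, 376.4, 86.9]
tool_rot: [-3.141, 0.0, 1.551]
force: [0.9, 0.4, 0.2]
width: 50.0
clock: 69.53
eef_pos: [494.1, 292.1, 187.2]
tool_rot: [3.141, -0.001, 1.555]
force: [0.7, -0.4, -0.3]
width: 50.2
clk 69.58 pos [497.  280.5 188.2] rpy [179.8   0.3  88.4] F [ 0.2 -6.9  1.2] w 49.9 q7 -0.09
travel cm [-42.7    5.28   4.07] dist 43.2 twist -0.5
```

View pics/g4.png

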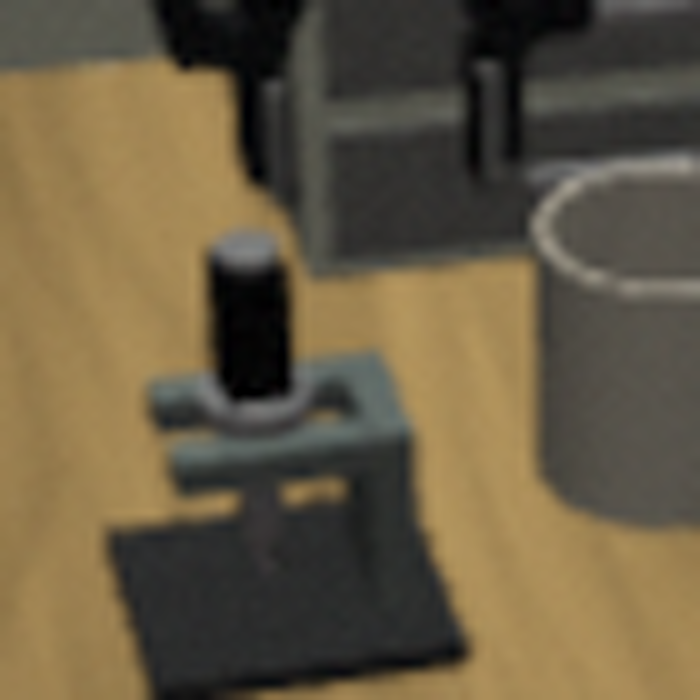

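View pics/g5.png

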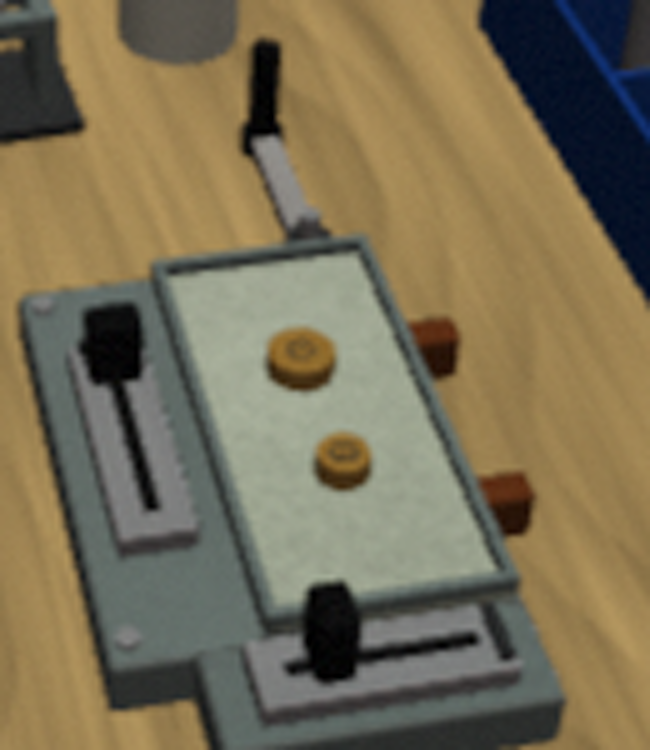

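```bash
python3 -m inch '{"travel":[[-3,0.4,0],[-7,0.9,0],[-11,1.4,0],[-15,1.9,0],[-19,2.4,0],[-23,2.9,0],[-27,3.3,0],[-31,3.8,0],[-35,4.3,0],[-39,4.8,0]],"twist":[0,0,0,0,0,0,0,0,0,-0.5],"fingers":[4.5,4.5,4.5,4.5,4.5,4.5,4.5,4.5,4.5,4.5]}'
python3 to.py 538.6 -147.5 115 89.1
```

```text
clock: 70.42
eef_pos: [534.2, -101.9, 187.2]
tool_rot: [3.141, -0.0, 1.559]
force: [0.9, 0.4, -0.8]
width: 44.9
clk 70.42 pos [ 534.2 -101.9  187.2] rpy [180.   -0.   89.3] F [ 0.9  0.4 -0.8] w 44.9 q7 0.60
travel cm [-4.56  0.49  7.22] dist 8.6 twist 0.2
```

```bash
python3 -m inch '{"travel":[[-2,0.2,0],[-3.5,0.4,0],[-3.8,0.5,0],[-3.8,0.5,1],[-3.8,0.5,2.5],[-3.8,0.5,4],[-3.8,0.5,5.5],[-3.8,0.5,7],[-3.8,0.5,7],[-3.8,0.5,7]],"twist":[0,0,0,0,0,0,0,0,0,0],"fingers":[4.5,4.5,4.5,4.5,4.5,4.5,4.5,4.5,4.5,4.5]}'
python3 - <<'E'
from h import *
s=grab('side');crop(s,320,190,410,280,7,'i1')
E
python3 to.py 538.6 -147.5 52 89.1
```

```text
clock: 71.25
eef_pos: [538.3, -136.0, 115.9]
tool_rot: [-3.139, -0.001, 1.562]
force: [0.9, -1.0, -0.0]
width: 45.2
clk 71.30 pos [ 538.9 -136.7  116.8] rpy [-180.    -0.    89.4] F [-0.1 -0.3  0.7] w 44.6 q7 0.72
travel cm [-1.08 -0.02  6.48] dist 6.6 twist 0.3
```

View pics/i1.png

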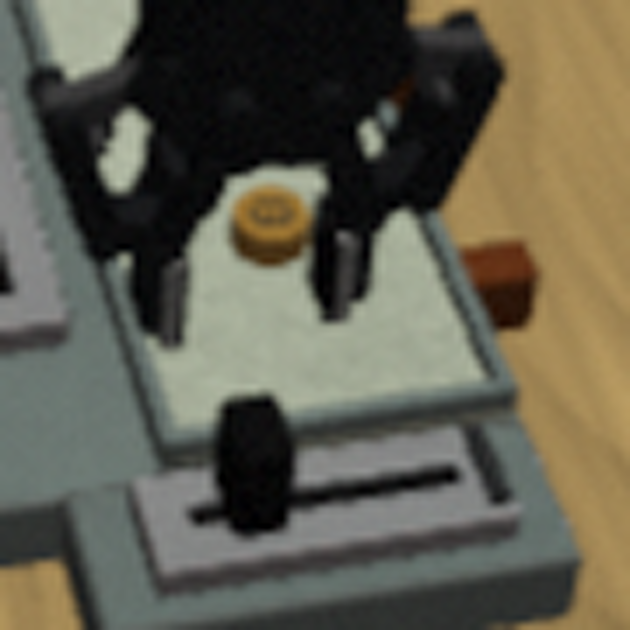

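```bash
python3 -m inch '{"travel":[[-0.6,0,0],[-1.1,0,0],[-1.1,0,0],[-1.1,0,1],[-1.1,0,2.5],[-1.1,0,4],[-1.1,0,5.2],[-1.1,0,6.2],[-1.1,0,6.2],[-1.1,0,6.2]],"twist":[0.3,0.3,0.3,0.3,0.3,0.3,0.3,0.3,0.3,0.3],"fingers":[4.5,4.5,4.5,4.5,4.5,4.5,4.5,4.5,3.7,3.2]}'
python3 - <<'E'
from h import *
s=grab('side');crop(s,320,190,410,280,7,'i2')
E
python3 to.py 609 -148.7 52 89.1
```

```text
clock: 72.13
eef_pos: [538.5, -149.1, 54.4]
tool_rot: [-3.141, -0.0, 1.554]
force: [0.1, -0.1, -0.9]
width: 32.2
clk 72.18 pos [ 538.9 -149.3   55. ] rpy [180.   0.  89.] F [ 0.3 -0.   0.4] w 31.9 q7 0.80
travel cm [0.18 7.01 0.3 ] dist 7.0 twist -0.1
```

View pics/i2.png

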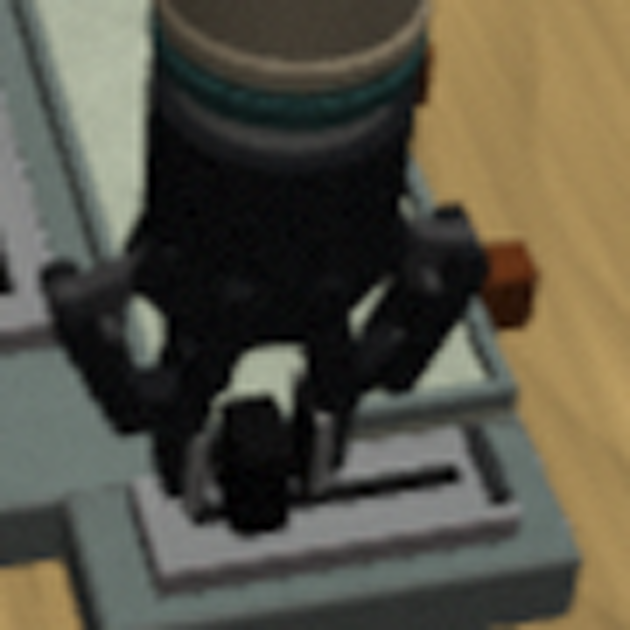

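```bash
python3 -m inch '{"travel":[[0,0.4,0],[0,1.2,0],[0,2.1,0],[0,3,0],[0,3.9,0],[0,4.8,0],[0,5.6,0],[0,6.2,0],[0,6.6,0],[0,6.8,0]],"twist":[0,0,0,0,0,0,0,0,0,0],"fingers":[3.2,3.2,3.2,3.2,3.2,3.2,3.2,3.2,3.2,3.2]}'
python3 -m inch '{"travel":[[0,0.15,0],[0,0.3,0],[0,0.45,0],[0,0.6,0],[0,0.7,0],[0,0.7,0],[0,0.7,0],[0,0.7,0],[0,0.7,0],[0,0.7,0]],"twist":[0,0,0,0,0,0,0,0,0,0],"fingers":[3.2,3.2,3.2,3.2,3.2,3.2,3.2,3.2,3.2,3.2]}'
python3 - <<'E'
from h import *
s=grab('side');crop(s,320,190,410,280,7,'i3')
E
```

```text
clock: 73.02
eef_pos: [606.7, -150.0, 54.7]
tool_rot: [-3.14, -0.0, 1.555]
force: [-4.3, -0.3, 3.1]
width: 32.5
clock: 73.85
eef_pos: [606.8, -150.0, 54.4]
tool_rot: [-3.129, -0.003, 1.553]
force: [-15.2, 1.1, 10.0]
width: 31.9
```

View pics/i3.png

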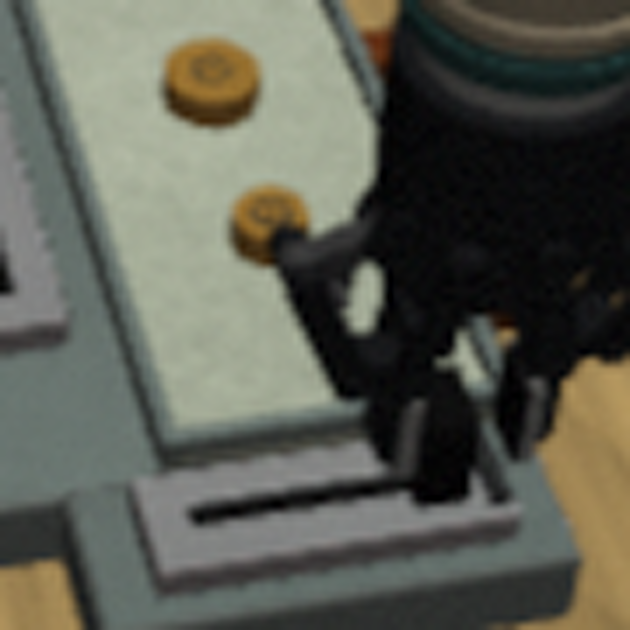

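```bash
python3 -m inch '{"travel":[[0,-0.4,0],[0,-0.8,0],[0,-1.1,0],[0,-1.1,-1],[0,-1.1,-3],[0,-1.1,-5],[0,-1.1,-7],[0,-1.1,-9],[-2,-1.1,-10],[-5,-1.1,-10]],"twist":[0,0,0,0,0,0,0,0,0,0],"fingers":[3.2,3.4,3.6,3.8,3.8,3.8,3.8,3.8,3.8,3.8]}'
python3 -m inch '{"travel":[[-3,0,0],[-7,0,0],[-11,0,0],[-15,0,0],[-18,0,0],[-19,0,0],[-19,0,0],[-19,0,0],[-19,0,0],[-19,0,0]],"twist":[0,0,0,0,0,0,0,0,0,0],"fingers":[3.8,3.8,3.8,3.8,3.8,3.8,3.8,3.8,3.8,3.8]}'
python3 - <<'E'
from h import *
s=grab('side');t=grab('top');crop(t,285,140,395,230,7,'i4');crop(s,330,210,405,280,10,'i5');crop(s,295,180,345,250,10,'i6')
E
```

```text
clock: 74.73
eef_pos: [605.6, -197.0, 158.4]
tool_rot: [3.135, -0.001, 1.561]
force: [0.8, -0.5, -0.1]
width: 38.2
clock: 75.57
eef_pos: [600.3, -387.0, 154.9]
tool_rot: [3.141, -0.002, 1.558]
force: [-0.9, -0.6, 0.1]
width: 38.0
```

View pics/i4.png

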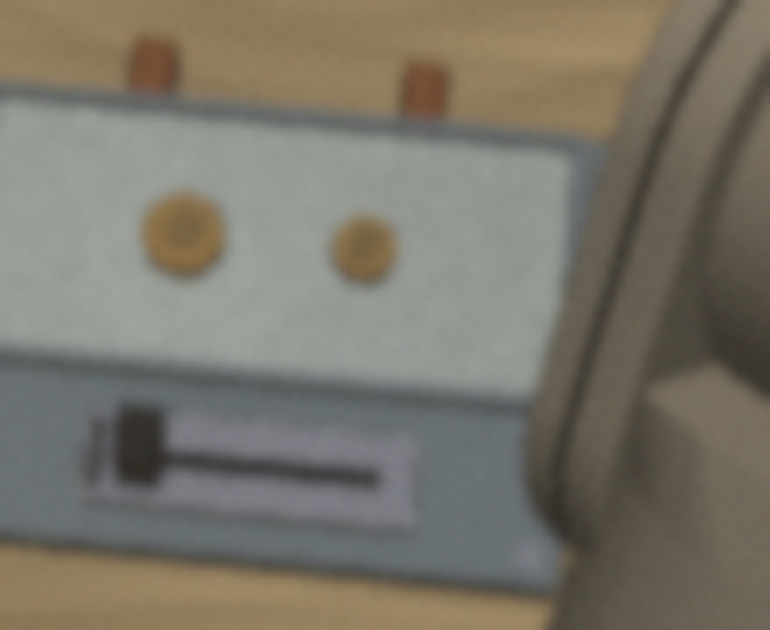

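View pics/i5.png

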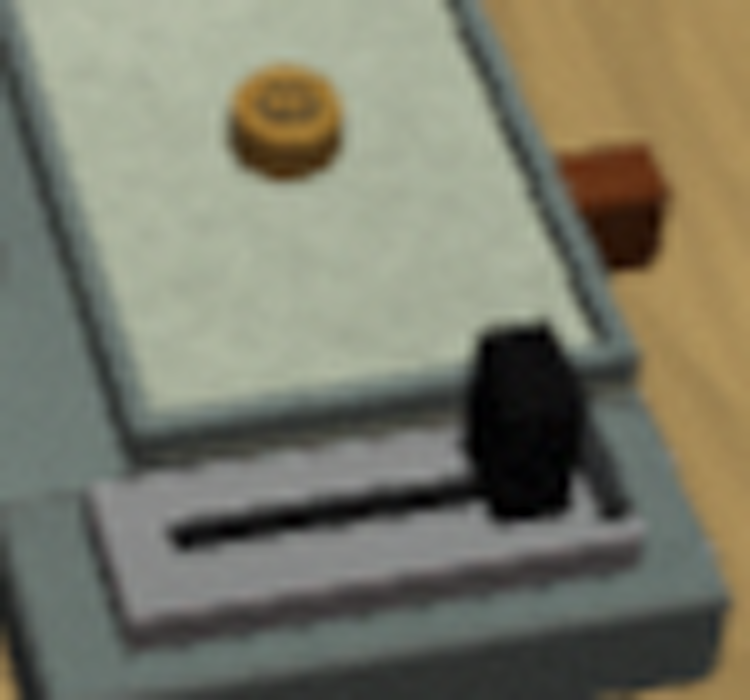

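View pics/i6.png

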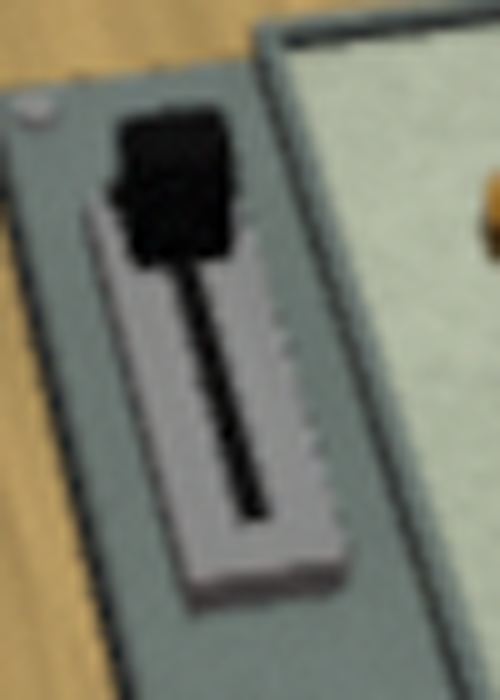

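```bash
python3 - <<'E'
from h import *
s=grab('side')
print('slot near',plane(s,347.5,263.5,48),'far',plane(s,385,257.3,48))
a=s['frame'].astype(int).sum(2)
f0=np.load('img0.npz')['s'].astype(int).sum(2)
for f,box in((f0,(345,240,368,272)),(a,(370,238,394,266))):
    u0,v0,u1,v1=box;m=(f[v0:v1,u0:u1]<75).astype(np.uint8)
    n,l,st,c=cv2.connectedComponentsWithStats(m);i=1+np.argmax(st[1:,4]);print(st[i],c[i]+[u0,v0],plane(s,*(c[i]+[u0,v0]),68))
for f,box in((f0,(308,205,332,238)),(a,(300,183,325,212))):
    u0,v0,u1,v1=box;m=(f[v0:v1,u0:u1]<75).astype(np.uint8)
    n,l,st,c=cv2.connectedComponentsWithStats(m);i=1+np.argmax(st[1:,4]);print('lock',st[i],c[i]+[u0,v0],plane(s,*(c[i]+[u0,v0]),68))
E
```

```text
slot near [ 521.19117195 -149.78925991   48.        ] far [ 608.65786258 -150.67739951   48.        ]
[  3   7  20  19 183] [356.18032787 256.49726776] [ 539.78163358 -150.6086319    68.        ]
[  0   5  18  19 186] [381.43548387 252.52688172] [ 597.79231905 -151.61010289   68.        ]
lock [  4   0  13  27 178] [318.62359551 221.38202247] [482.41795843 -26.00166988  68.        ]
lock [  6   9  12  20 152] [312.25657895 199.07894737] [483.69861487  55.68313085  68.        ]
```

```bash
python3 - <<'E'
from h import *
s=grab('side');t=grab('top')
print('lockslot R',plane(s,320.4,231.3,48),'L',plane(s,311.5,202,48), 'bar',plane(s,311.3,199,50))
print('top: slot R',plane(t,339.1,208,48),'L',plane(t,302,205,48),'bar',plane(t,298.7,204,50),'grip top now',plane(t,305,202.7,88),'start',plane(t,335,205.2,88))
crop(s,290,180,350,240,12,'j0')
E
```

```text
lockslot R [483.70438025 -40.14613184  48.        ] L [483.83787325  67.01740181  48.        ] bar [485.2342463   76.33316249  50.        ]
top: slot R [484.56083556 -39.61788342  48.        ] L [484.19182704  68.93348052  48.        ] bar [485.93901986  78.67021978  50.        ] grip top now [483.67467385  58.3384719   88.        ] start [483.73579222 -26.22571768  88.        ]
```

```bash
python3 - <<'E'
from h import *
s=grab('side');cv2.imwrite('pics/fin.png',s['frame'][:,:,::-1])
f0=np.load('img0.npz')['s'].astype(int);d=np.abs(s['frame'].astype(int)-f0).sum(2).clip(0,255).astype(np.uint8);cv2.imwrite('pics/diff.png',d)
E
python3 to.py 0 0 0 0
```

```text
clk 75.87 pos [ 599.1 -389.4  155. ] rpy [180.   -0.   89.1] F [ 0.3 -0.3 -1.1] w 38.4 q7 0.90
travel cm [ 38.   -60.51  15.5 ] dist 73.1 twist 89.1
```

View pics/fin.png

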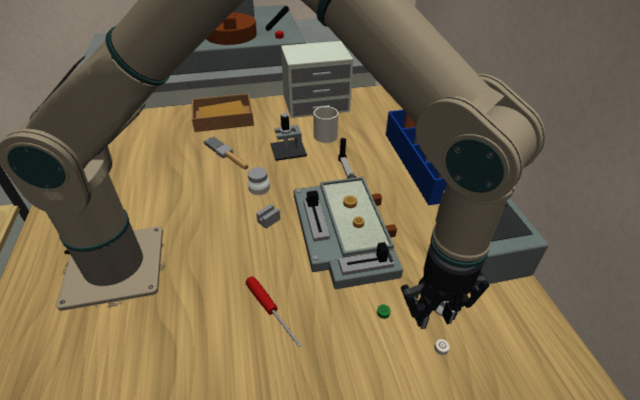

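View pics/diff.png

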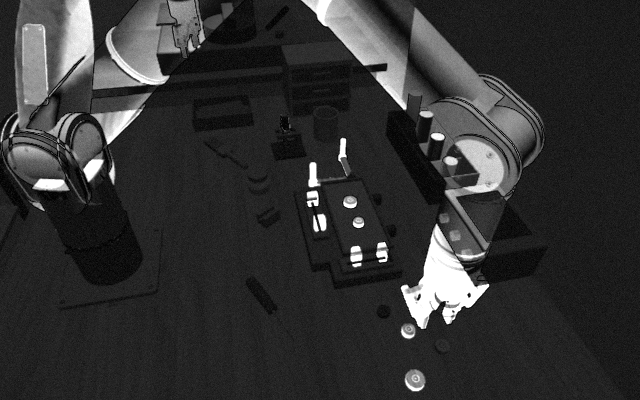

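```bash
python3 -c "
from cell import ctrl
print(ctrl.finish_job())"
```

```text
the job is handed in; nothing more can be done
None
```

The whole job was done in the order asked and handed in at about 76 s of the 210 s; no verdict was reported.

- **Transport lock:** slid left until it resisted with about 9 N. In the last images its grip is at y ≈ 58 mm, which matches the end of its slot.
- **Support leg:** swung out until it resisted with about 16 N, and it points to the left.
- **Blanks:** only two brass blanks were on the table, 28 mm and 36 mm. Both lie flat in the bed.
- **Stylus:** the tip touched the small mark, then the large one, at about 4 to 6 N for over 1.5 s each. Both images show it inside the ring. It hangs upright by its collar in the fork again.
- **Feed selector:** slid away until it resisted with about 15 N. It ended at x ≈ 599 mm, within about 1 mm of where its slot puts the end stop.
- **Other things:** comparing the first and last side pictures shows the bystanders and the green and white look-alikes unmoved. The tin was hidden behind the gripper in the last one, so it is unchecked; the gripper stayed well above it.

**What failed or disagreed:**
- **First lock push:** it passed over the grip without touching it. The fingertips sit about 6 mm above the reported TCP when shut, not `nose_length` (25 mm) below it. I found this by a light touch of about 20 N on the fixture plate and corrected for it afterwards.
- **Gripper opening:** it read about 2.7 mm below the true size on both blanks.
- **Lock and feed travel:** both came out shorter than the full stroke (about 85 and 60 mm). Their slots suggest they did not start at zero.

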